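Sanitise the lesson's pens: clip, close, set 30 minutes, start

ROBOT

A 6-joint arm with a two-finger parallel gripper is mounted at the origin on the work surface. World frame = base frame: x ahead of the robot, y to its left, z up, the work surface at z = 0. Lengths are in m, angles in degrees, forces in N, time in s.
With the tool pointing down it reaches from about 0.4 to 0.825 m from the base axis. Payload 7 kg.
Tool frame: the origin (TCP) lies between the finger pads; the fingertips stand 19 mm ahead of it and the grasp point (between the pads) is the TCP; x points along the fingers, y is the direction in which the jaws open and shut, and the axes are right-handed (so a half turn about x gives the same grasp; the last joint's range is limited). The gripper opens to 88 mm and grips with 3 to 60 N. Pads are 19 mm wide; open, the fingers measure 130 mm over their backs; the gripper's body (78 mm by 193 mm) begins 47 mm behind the grasp point.
Start: joints at [-57.806, 20.546, 0.682, 0, -70.136, -16.507], TCP at [0.182, -0.65, 0.246] pointing down, gripper open.
Joint ranges: [-176.03, 176.03], [-82.01, 121.73], [-58.28, 71.71], [-173.87, 95.51], [-174.79, -0.11], [-173.66, 173.66]. Speed limits (degrees/s): [136.94, 136.94, 172.46, 180, 180, 180].

INTERFACE

Orientations are given as [roll, pitch, yaw] about the fixed x, y, z axes, in that order (R = Rz(yaw) Ry(pitch) Rx(roll)).
In Python, from plant import * gives the robot as it stands.
- The arm moves only by the tool step_arm, never from a script. Its argument "steps" is a list of rows, each a list of 2 entries, a list of its own where there are three numbers: the shift along the tool's x, y, z in units of 0.02 m (1.0 is 0.02 m), then the turn about the tool's x in units of 6 degrees (1.0 is 6 degrees). A call has 1 to 20 rows; each row shifts and turns the commanded pose from where the row before left it, along the tool's axes as they then stand; what a row does not reach is not made up. A row lasts 1/12 s, in which the tool goes at most 41.7 mm and 7.16 degrees, less where a joint would pass 70% of its speed; a pose out of reach is approached as far as the arm can. A call with a number of a shift or a turn outside -1 to 1 is refused whole. A call with a gripper value outside its range is refused whole. "fingers" is the closure, from 0 (fully open) to 1 (shut), set as the call begins (left out, the last holds). The fingers move at their own pace and stop on an object; "grip_force" is the grip in N (left out, the last holds). Time passes only in rows, so rows that do not move let the fingers close. It gives the time, the measured TCP pose, the force and the opening at its end, in the units of the state.
- get_state(): the state, without advancing time (a new reading comes with each control period).
- capture(name): name is "scene" or "top" or "wrist"; returns the picture (400x640x3 uint8, blue, green, red); there is no depth.
- camera_model(name): a dict with "intrinsics" (3x3 intrinsics, pixels), "dist_coeffs" ([k1, k2, p1, p2, k3] as OpenCV has them; the pictures are not rectified), "rvec" (rotation vector, rad) and "tvec" (3), from world to camera coordinates, as OpenCV has them. Camera axes: x right, y down, z forward; pixel columns grow to the right and rows downward; lengths in m; the calibration is good to about 2 mm. A picture is of the moment at which its call begins: read the wrist's pose just before it. camera_model takes no time and is no camera call; for the wrist camera it gives the pose at the moment of the call.
- close_job(): hands the job in, once; it reports no verdict.
The state is a dict: "time_s": time; "joints": joint angles; "qd": joint speeds; "joint_torque": joint torques, N m; "tcp_pos": TCP position; "eef_rot": TCP orientation; "contact_force": force on the tool from outside, world axes, zero at the start; "moment": the same for the moment, N m; "gripper_width": finger opening in m.
Only numpy, scipy, OpenCV 4.12 (cv2) and the standard library are available. Lean on these libraries where they do the work, as an engineer would, in place of code of your own. Each camera call takes 0.05 s, during which the arm holds its last target.

TASK

The lesson is over and the shared erasable pens must be sanitised in the steriliser on the counter. Press every pen into a spring clip of its own, lying across both rails, until it snaps fully home; close the lid fully and turn the timer dial clockwise to 30 minutes, which is the sixth 5-minute click from the red off mark; and when all that is done press the green start button all the way in and let it go. Never press start with the lid open, and do not knock over or shove the mug, the pen pot or the sharpener.

Things in the scene. Friction and masses are not known exactly. Their poses are not given: they have to be found in the camera images.
- steriliser: white steriliser, fixed; origin on the counter under its chamber's centre; x away from its front (at yaw 0 away from the robot), y to its left. Open chamber 190 (x) by 280 (y) mm outside, walls 6 mm thick, 85 high; floor 12 high. Two rails along y at x = -34 and +34 mm, 12 wide, tops 45 high, free room for fingers between. Console to its right: y -140 to -240 mm, 60 high.
- clip1 (a point): clip 1, at y = -84 mm on the steriliser: the place of a pen's centre when fully home, 55 mm above the counter. The pen lies along this x, either way round. Sprung jaws on both rails, open upwards with flared lips: press the pen straight down, some 5 to 8 N; it snaps past the jaws and rests on the rails. A pen lying on top of the jaws is about 15 mm too high.
- clip2 (a point): clip 2, at y = -28 mm on the steriliser: the place of a pen's centre when fully home, 55 mm above the counter. The pen lies along this x, either way round. Sprung jaws on both rails, open upwards with flared lips: press the pen straight down, some 5 to 8 N; it snaps past the jaws and rests on the rails. A pen lying on top of the jaws is about 15 mm too high.
- clip3 (a point): clip 3, at y = 28 mm on the steriliser: the place of a pen's centre when fully home, 55 mm above the counter. The pen lies along this x, either way round. Sprung jaws on both rails, open upwards with flared lips: press the pen straight down, some 5 to 8 N; it snaps past the jaws and rests on the rails. A pen lying on top of the jaws is about 15 mm too high.
- clip4 (a point): clip 4, at y = 84 mm on the steriliser: the place of a pen's centre when fully home, 55 mm above the counter. The pen lies along this x, either way round. Sprung jaws on both rails, open upwards with flared lips: press the pen straight down, some 5 to 8 N; it snaps past the jaws and rests on the rails. A pen lying on top of the jaws is about 15 mm too high.
- lid (a joint): amber-windowed lid hinged on the chamber's far (+x) rim, hinge line at x +95 mm, 87 mm above the counter: 0 is shut, 1.75 rad is open as at the start, leaning back a little past upright. 205 mm from hinge to free edge, 280 wide, 8 thick. Pushed forward past upright it sinks shut by itself in 2 to 4 s (soft-close damper) and stays shut by its weight.
- lid_grip (a point): in the lid's grey grip tab, on its outer face half-way along, 190 mm from the hinge; the tab is 36 mm wide along the hinge line, 12 thick and 27 high; this point is 8 mm below its top. z is the way the tab stands out: up when the lid is shut, away from the robot when open.
- dial (a joint): timer dial on the console at x -35, y -190 mm of the steriliser, axis upright; grows turning clockwise seen from above: 0 rad at off, a detent click (5 minutes) every 0.5236 rad, end stop after 10 clicks. 30 minutes is click 6, 3.142 rad. It starts on a click from off to the third. Turning takes up to about 0.08 N m; let go, it falls into the nearest click.
- dial_grip (a point): on the dial's axis at the height to grip. Black bar grip 44 mm long, 12 wide; its top is 8 mm above this point and 28 mm above a 48 mm round skirt. x runs along the bar to its white-lined pointer end and turns with it. At off it aims at the red mark (150 degrees counterclockwise from the steriliser's x); white marks every 30 degrees, every third longer: click 6 is the second longer white one.
- start (a joint): green start button, 28 mm across: 0 is up, 0.006 m is fully in, about 5 N; springs back.
- start_top (a point): centre of the top of the green start button, at x +58, y -190 mm of the steriliser; press straight down.
- spoon_rest: flat stainless steel spoon rest, fixed, 180 (x) by 150 (y) mm with a 6 mm high rim; its floor is 3 mm thick; origin on the counter under its centre. Two of the pens lie in it along its x, 36 mm either side of its middle.
- pen_a_mid (a point): centre of an erasable marker pen with a blue cap, 150 mm long, round barrel 20 mm across, about 20 to 40 g; x runs along the pen towards the cap. The cap's last 8 mm is a 20 mm square block that keeps the pen from rolling. At the start it lies in the spoon rest (its centre 13 mm above the counter). May be absent.
- pen_b_mid (a point): centre of an erasable marker pen with a red cap, 150 mm long, round barrel 20 mm across, about 20 to 40 g; x runs along the pen towards the cap. The cap's last 8 mm is a 20 mm square block that keeps the pen from rolling. At the start it lies in the spoon rest (its centre 13 mm above the counter). May be absent.
- pen_c_mid (a point): centre of an erasable marker pen with a green cap, 150 mm long, round barrel 20 mm across, about 20 to 40 g; x runs along the pen towards the cap. The cap's last 8 mm is a 20 mm square block that keeps the pen from rolling. At the start it lies on the counter (its centre 10 mm above it). May be absent.
- pen_d_mid (a point): centre of an erasable marker pen with a black cap, 150 mm long, round barrel 20 mm across, about 20 to 40 g; x runs along the pen towards the cap. The cap's last 8 mm is a 20 mm square block that keeps the pen from rolling. At the start it lies on the counter (its centre 10 mm above it). May be absent.
- owl_pot: blue ceramic owl pen pot, 86 mm across, 105 mm high (pencils to 165 mm); leave standing. Origin under its centre.
- mug: white mug, 80 mm across, 92 mm high; leave standing. Origin under its centre.
- sharpener: yellow plastic sharpener cube, 55 mm; leave in place. Origin under its centre.
There are look-alikes about, which are no part of the job. What is shaped like the part that bears pen_c_mid but brown or yellow is not meant.

How it is judged:
By the outcome, as a careful person would: the job done as asked, in the order asked, and still so for the second after the job is handed in, with the robot touching nothing.
Of pen_a, pen_b, pen_c, pen_d only 3 to 4 are there at a start; the rules pass over those that are not, and their reading is None.
At some moment in a run one of pen_a, pen_b, pen_c, pen_d may be knocked a few centimetres aside while the robot is not near it.
It also fails if it takes over 210 s, if anything falls off the work surface, if the arm or the gripper's body presses on something with over 40 N, if the wrist force passes 120 N, or if a joint passes its speed limit or range.

## Working session

There is one attempt and no reset: what is moved stays moved. The work goes in short steps, Python scripts to look and compute and a tool call to move; the robot and the scene stay as the last step left them, time stands still between calls to the robot, and variables do not carry over. Pictures are saved under pics/ and viewed, and the job is handed in when it is done.

Besides the shell and the picture viewer there is one more tool, called after "Emit:" as name(argument=value, ...), one argument or row to a line, values as JSON. step_arm: Moves the arm, as the interface text tells. Its arguments: {"type":"object","properties":{"steps":{"type":"array","items":{"type":"array"}},"fingers":{"type":"number"},"grip_force":{"type":"number"}},"required":["steps"]}

```bash
mkdir -p pics; ls; python3 - <<'E'
from plant import *
import cv2
print(get_state())
for n in ["scene","top","wrist"]:
    m=camera_model(n); im=capture(n); cv2.imwrite(f"pics/{n}0.png",im); print(n,m)
E
```

```text
pics
{'time_s': 0.0, 'joints': array([-5.78043672e+01,  2.05926175e+01,  6.30365933e-01, -2.01347577e-02,
       -7.01364936e+01, -1.65066378e+01]), 'qd': array([ 0.00960526,  0.07558301, -0.02793463, -0.0738834 , -0.00927727,
       -0.00663258]), 'joint_torque': array([-8.37750595e-04, -5.82717562e+01,  2.93049717e+01,  6.99720427e+00,
        6.77498057e-03, -1.20564591e-04]), 'tcp_pos': array([ 0.18236188, -0.64938899,  0.2445834 ]), 'eef_rot': array([ 95.65727925,  89.89945661, 111.3394166 ]), 'contact_force': array([ 0.2824172 , -0.55246306,  0.03782368]), 'moment': array([ 0.00036514,  0.04290657, -0.03497025]), 'gripper_width': 0.08762378012747521}
scene {'intrinsics': array([[402.86542525,   0.        , 326.5223975 ],
       [  0.        , 402.86542525, 199.80367214],
       [  0.        ,   0.        ,   1.        ]]), 'dist_coeffs': array([-0.08276962,  0.        ,  0.        ,  0.        ,  0.        ]), 'rvec': array([ 1.98812266,  1.07312656, -0.5232832 ]), 'tvec': array([-0.26469701, -0.25434679,  1.72014258])}
top {'intrinsics': array([[506.45524417,   0.        , 327.11776617],
       [  0.        , 506.45524417, 199.80424281],
       [  0.        ,   0.        ,   1.        ]]), 'dist_coeffs': array([-0.13591021,  0.        ,  0.        ,  0.        ,  0.        ]), 'rvec': array([ 2.13704976, -2.17916279,  0.13966   ]), 'tvec': array([-0.07794409,  0.59760692,  1.22975914])}
wrist {'intrinsics': array([[311.12135195,   0.        , 319.72189687],
       [  0.        , 311.12135195, 198.61438007],
       [  0.        ,   0.        ,   1.        ]]), 'dist_coeffs': array([0.01311986, 0.        , 0.        , 0.        , 0.        ]), 'rvec': array([-1.77795906, -2.34592259, -0.35134893]), 'tvec': array([ 0.67525537, -0.03521604,  0.39101776])}
```

View pics/top0.png

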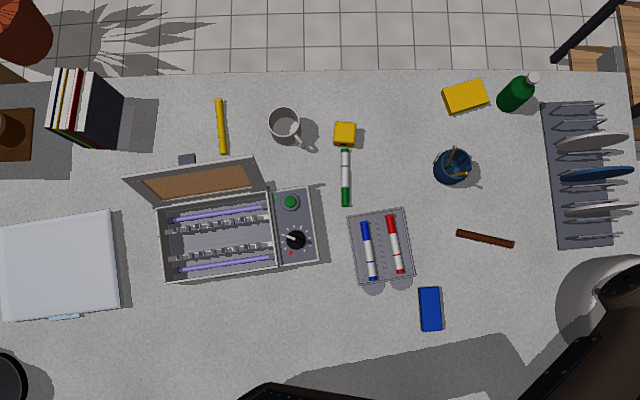

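View pics/scene0.png

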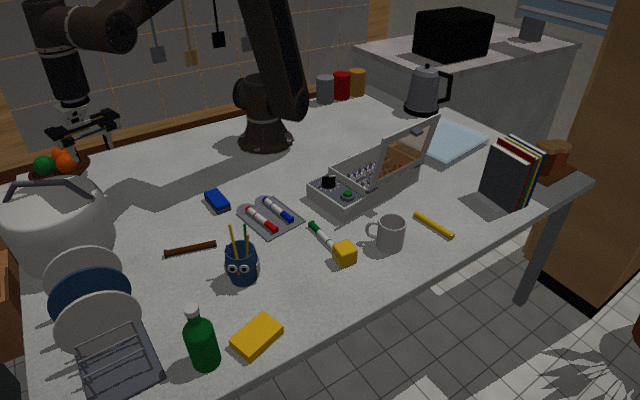

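View pics/wrist0.png

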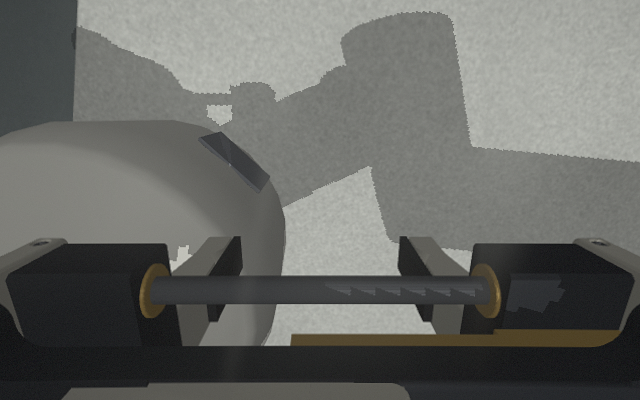

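```bash
cat > h.py <<'E'
from plant import *
import cv2, numpy as np
from scipy.spatial.transform import Rotation as Ro
def ray(m,px):
    K=m["intrinsics"];D=m["dist_coeffs"]
    u=cv2.undistortPoints(np.array(px,float).reshape(-1,1,2),K,D).reshape(-1,2)
    R=cv2.Rodrigues(m["rvec"])[0];t=np.array(m["tvec"]).ravel()
    d=np.c_[u,np.ones(len(u))]@R
    return -R.T@t,d
def plane(m,px,z):
    c,d=ray(m,px); s=(z-c[2])/d[:,2]; return c+s[:,None]*d
def proj(m,P):
    return cv2.projectPoints(np.array(P,float).reshape(-1,1,3),m["rvec"],m["tvec"],m["intrinsics"],m["dist_coeffs"])[0].reshape(-1,2)
def tri(ms,pxs):
    A=np.zeros((3,3));b=np.zeros(3)
    for m,p in zip(ms,pxs):
        c,d=ray(m,[p]);d=d[0]/np.linalg.norm(d[0]);Q=np.eye(3)-np.outer(d,d);A+=Q;b+=Q@c
    return np.linalg.solve(A,b)
def crop(im,x0,y0,x1,y1,s,name):
    cv2.imwrite("pics/"+name,cv2.resize(im[y0:y1,x0:x1],None,fx=s,fy=s,interpolation=cv2.INTER_CUBIC))
def tool():
    s=get_state();R=Ro.from_euler("xyz",s["eef_rot"],degrees=True).as_matrix()
    return s,np.array(s["tcp_pos"]),R
E
python3 - <<'E'
from h import *
im=cv2.imread("pics/top0.png")
crop(im,120,140,330,290,3.8,"t_st.png"); crop(im,320,110,530,290,3.3,"t_pens.png")
im=cv2.imread("pics/scene0.png")
crop(im,290,100,450,230,4.5,"s_st.png")
E
```

```text
(no output)
```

View pics/t_st.png

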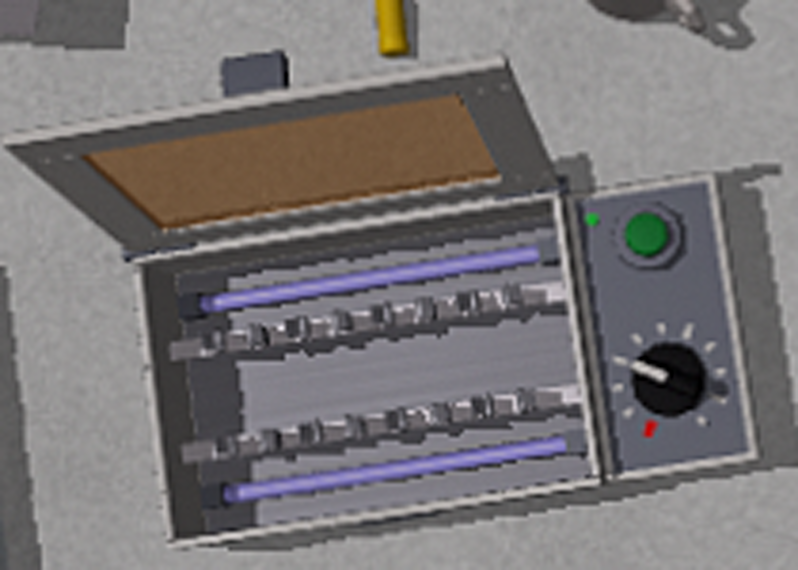

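View pics/t_pens.png

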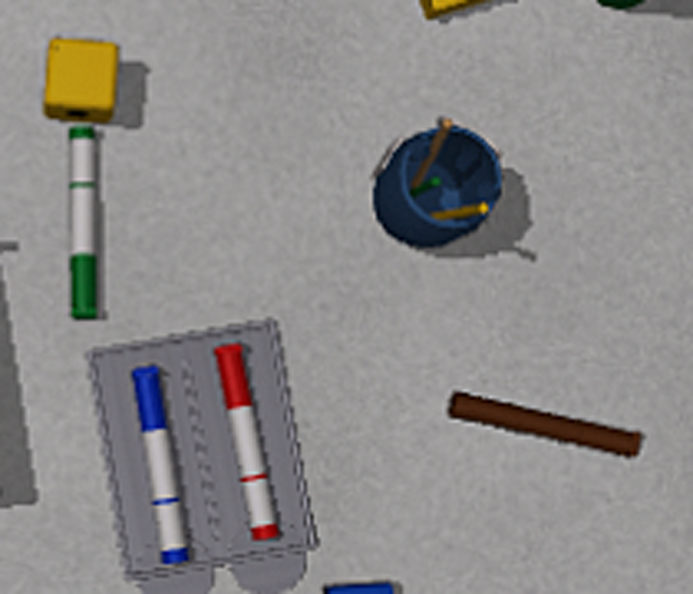

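View pics/s_st.png

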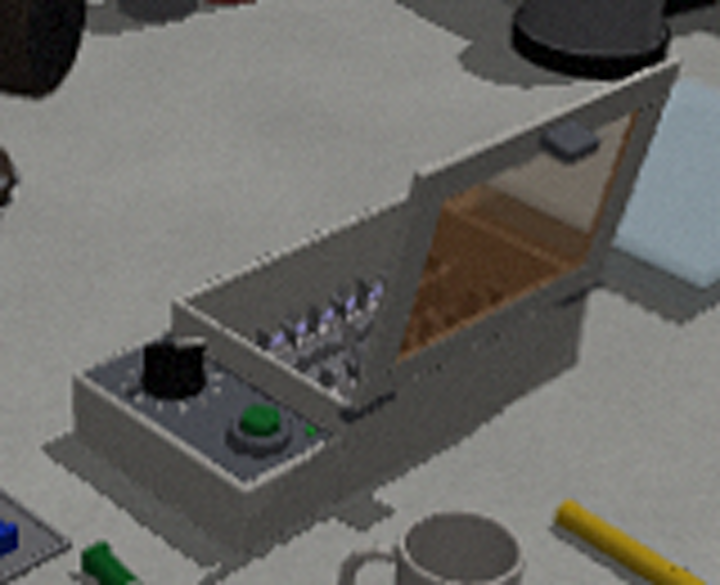

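```bash
cat >> h.py <<'E'
from scipy.optimize import least_squares
E
python3 - <<'E'
from h import *
m=camera_model("top"); ms=camera_model("scene")
f=lambda p:(p[0]/3.8+120,p[1]/3.8+140)
loc=[[-.095,-.140,.085],[-.095,.14,.085],[-.095,-.24,.06],[.095,-.24,.06]]
px=np.array([f(p) for p in [(600,482),(172,542),(755,456),(716,176)]])
def P(q,L):
    c,s=np.cos(q[2]),np.sin(q[2]);L=np.array(L);return np.c_[q[0]+c*L[:,0]-s*L[:,1],q[1]+s*L[:,0]+c*L[:,1],L[:,2]]
r=least_squares(lambda q:(proj(m,P(q,loc))-px).ravel(),[.5,.2,.1])
q=r.x;print(q,np.degrees(q[2]),r.fun)
# refine with planes
for zz,p in ((.068,(647,233)),(.096,(668,378))): print(plane(m,[f(p)],zz))
print(P(q,[[.058,-.19,0],[-.035,-.19,0]]))
print("lid edge",plane(m,[f((5,140)),f((505,60)),f((255,75))],.28))
im=cv2.imread("pics/top0.png");hsv=cv2.cvtColor(im,cv2.COLOR_BGR2HSV)
H,S,V=cv2.split(hsv)
g=lambda p:(p[0]/3.3+320,p[1]/3.3+110)
for n,pp,z in (("a",[(146,368),(176,562)],.013),("b",[(229,347),(266,538)],.013),("c",[(85,318),(82,128)],.010)):
    w=plane(m,[g(p) for p in pp],z);d=w[0]-w[1];print(n,w.round(4).tolist(),"mid",w.mean(0).round(4),"len",np.linalg.norm(d).round(4),"yaw",np.degrees(np.arctan2(d[1],d[0])).round(1))
print("sharp",plane(m,[g(p) for p in [(48,118),(115,120),(82,40)]],.055))
print("mug",plane(m,[(285,122),(302,147)],.092),"pot",plane(m,[(453,165)],.1))
s,t,R=tool();print(t,R.round(3))
mw=camera_model("wrist");Rw=cv2.Rodrigues(mw["rvec"])[0];c=-Rw.T@mw["tvec"];print("cam in tool",R.T@(c-t),(R.T@Rw.T).round(2))
E
```

```text
[0.50781586 0.18098454 0.12612832] 7.226620641018596 [ 0.26663531  0.20909977 -1.97040608  0.50576986  1.22816316  1.05088747
  0.43121766 -1.87898746]
[[0.59016761 0.00063846 0.068     ]]
[[ 0.49546101 -0.01333646  0.096     ]]
[[ 5.89256023e-01 -2.10108953e-04  0.00000000e+00]
 [ 4.96994781e-01 -1.19089672e-02  0.00000000e+00]]
lid edge [[0.62179495 0.33859396 0.28      ]
 [0.65926944 0.06195379 0.28      ]
 [0.6542866  0.19878992 0.28      ]]
a [[0.5417, -0.1829, 0.013], [0.3929, -0.2018, 0.013]] mid [ 0.4673 -0.1924  0.013 ] len 0.1499 yaw 7.2
b [[0.5566, -0.2476, 0.013], [0.4095, -0.2713, 0.013]] mid [ 0.483  -0.2594  0.013 ] len 0.149 yaw 9.1
c [[0.5817, -0.137, 0.01], [0.732, -0.1384, 0.01]] mid [ 0.6568 -0.1377  0.01  ] len 0.1503 yaw 179.5
sharp [[ 0.72991531 -0.11079964  0.055     ]
 [ 0.72743937 -0.16166021  0.055     ]
 [ 0.79065549 -0.13817074  0.055     ]]
mug [[ 0.78335672  0.01014132  0.092     ]
 [ 0.71964031 -0.03082757  0.092     ]] pot [[ 0.66719734 -0.39596102  0.1       ]]
[ 0.18235828 -0.64952846  0.24482598] [[-0.    -0.27   0.963]
 [ 0.001  0.963  0.27 ]
 [-1.     0.001 -0.   ]]
cam in tool [-0.1384789  -0.00110859 -0.08026628] [[-0.   -0.29  0.96]
 [ 1.    0.    0.  ]
 [-0.    0.96  0.29]]
```

```bash
cat >> h.py <<'E'
def go(tx,ty,tz,head):
    s,t,R=tool(); h0=np.degrees(np.arctan2(R[1,2],R[0,2]))
    dt=(h0-head+180)%360-180
    h=np.radians(head); d=np.array([tx,ty,tz])-t
    z=np.array([np.cos(h),np.sin(h),0]);y=np.array([-np.sin(h),np.cos(h),0])
    print("at",t.round(4),"h",round(h0,2),"F",np.round(s["contact_force"],1),"w",round(s["gripper_width"],4),"t",round(s["time_s"],2))
    print("turn units %.2f ; then units x %.2f y %.2f z %.2f"%(dt/6,-d[2]/.02,d@y/.02,d@z/.02))
E
python3 - <<'E'
from h import *
go(.467,-.192,.2,7.5)
E
```

```text
at [ 0.1824 -0.6495  0.2448] h 15.68 F [-0.5  0.8 -0.7] w 0.0874 t 0.15
turn units 1.36 ; then units x 2.24 y 20.82 z 17.10
```

Emit:
step_arm(
  steps=[
    [[0, 0, 0], 0.7],
    [[0, 0, 0], 0.7],
    [[0, 1, 0.82], 0],
    [[0, 1, 0.82], 0],
    [[0, 1, 0.82], 0],
    [[0, 1, 0.82], 0],
    [[0, 1, 0.82], 0],
    [[0, 1, 0.82], 0],
    [[0, 1, 0.82], 0],
    [[0, 1, 0.82], 0],
    [[0, 1, 0.82], 0],
    [[0, 1, 0.82], 0],
    [[0, 1, 0.82], 0],
    [[0, 1, 0.82], 0],
    [[0, 1, 0.82], 0],
    [[0, 1, 0.82], 0],
    [[0, 1, 0.82], 0],
    [[0, 1, 0.82], 0],
    [[0, 1, 0.82], 0],
    [[0, 1, 0.82], 0],
  ],
)

```text
time_s: 1.82
tcp_pos: [0.43, -0.254, 0.2455]
eef_rot: [98.3, 90.0, 105.6]
contact_force: [0.1, -0.4, 0.6]
gripper_width: 0.0876
```

```bash
python3 - <<'E'
from h import *
go(.467,-.192,.2,7.5)
m=camera_model("wrist");im=capture("wrist");cv2.imwrite("pics/w1.png",im);np.savez("w1.npz",**m)
im=capture("top");cv2.imwrite("pics/t1.png",im)
E
```

```text
at [ 0.43   -0.254   0.2455] h 7.29 F [ 0.1 -0.4  0.6] w 0.0876 t 1.82
turn units -0.04 ; then units x 2.28 y 2.83 z 2.24
```

View pics/w1.png

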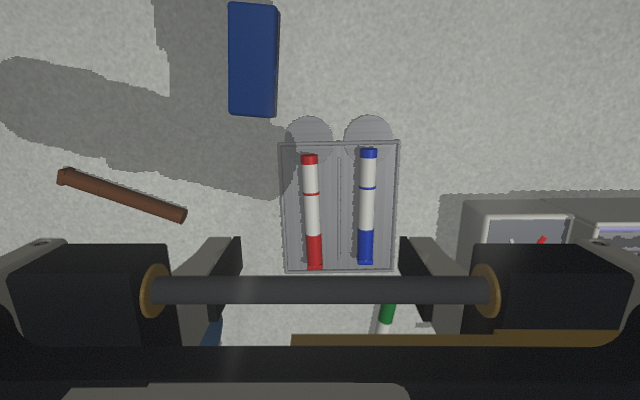

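View pics/t1.png

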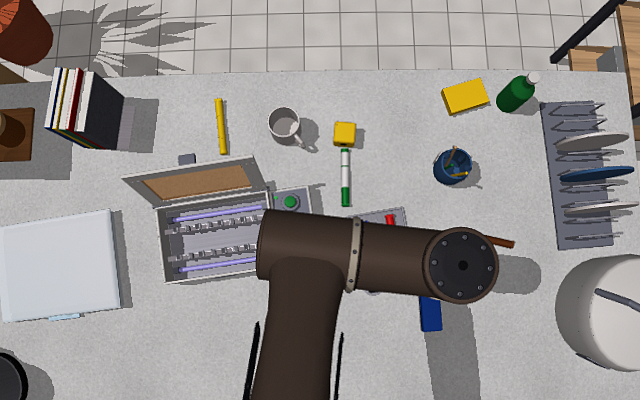

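```bash
cat >> h.py <<'E'
def seg(m,pp,z,n=""):
    w=plane(m,pp,z);d=w[0]-w[1];print(n,"mid",w.mean(0).round(4),"len",np.linalg.norm(d).round(4),"yaw",np.degrees(np.arctan2(d[1],d[0])).round(1))
E
python3 - <<'E'
from h import *
m=dict(np.load("w1.npz"))
seg(m,[(365,262),(369,149)],.013,"a");seg(m,[(315,268),(309,155)],.013,"b")
w=plane(m,[(279,142),(398,141),(286,273),(396,271)],.006);print(w.mean(0),w)
go(.467,-.192,.12,7.5)
E
```

```text
a mid [ 0.4685 -0.1905  0.013 ] len 0.1497 yaw 7.9
b mid [ 0.4853 -0.2578  0.013 ] len 0.1516 yaw 9.8
[ 0.47825108 -0.22309027  0.006     ] [[ 0.40070654 -0.30836568  0.006     ]
 [ 0.38139192 -0.16669376  0.006     ]
 [ 0.57656521 -0.28299071  0.006     ]
 [ 0.55434066 -0.13431092  0.006     ]]
at [ 0.431  -0.2531  0.2455] h 7.44 F [-0.8  0.5  0. ] w 0.0876 t 1.92
turn units -0.01 ; then units x 6.28 y 2.80 z 2.18
```

Emit:
step_arm(
  steps=[
    [[0.7, 1, 0.8], 0],
    [[1, 1, 0.8], 0],
    [[1, 0.95, 0.65], 0],
    [[1, 0, 0], 0],
    [[1, 0, 0], 0],
    [[1, 0, 0], 0],
    [[1, 0, 0], 0],
    [[0, 0, 0], 0],
    [[0, 0, 0], 0],
    [[0, 0, 0], 0],
  ],
  fingers=0.54,
  grip_force=30,
)

```text
time_s: 2.75
tcp_pos: [0.4673, -0.1915, 0.1125]
eef_rot: [-38.9, 90.0, -31.6]
contact_force: [0.3, -0.3, 0.3]
gripper_width: 0.0409
```

```bash
python3 - <<'E'
from h import *
go(.468,-.191,.027,7.8)
m=camera_model("wrist");im=capture("wrist");cv2.imwrite("pics/w2.png",im);np.savez("w2.npz",**m)
E
```

```text
at [ 0.4673 -0.1915  0.1125] h 7.29 F [ 0.3 -0.3  0.3] w 0.0409 t 2.75
turn units -0.08 ; then units x 4.27 y 0.02 z 0.04
```

View pics/w2.png

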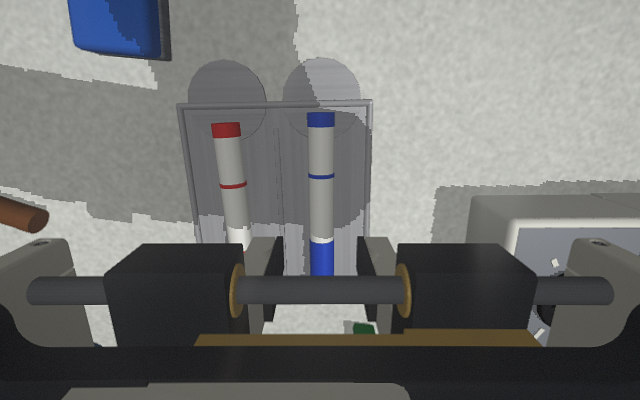

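Emit:
step_arm(
  steps=[
    [[1, 0, 0], -0.08],
    [[1, 0, 0], 0],
    [[1, 0, 0], 0],
    [[0.8, 0, 0], 0],
    [[0.45, 0, 0], 0],
    [[0, 0, 0], 0],
    [[0, 0, 0], 0],
    [[0, 0, 0], 0],
  ],
)

```text
time_s: 3.47
tcp_pos: [0.4678, -0.1912, 0.0278]
eef_rot: [-14.1, 89.9, -6.3]
contact_force: [0.4, 0.1, -0.1]
gripper_width: 0.0403
```

Emit:
step_arm(
  steps=[
    [[0, 0, 0], 0],
    [[0, 0, 0], 0],
    [[0, 0, 0], 0],
    [[0, 0, 0], 0],
    [[0, 0, 0], 0],
    [[0, 0, 0], 0],
    [[0, 0, 0], 0],
    [[0, 0, 0], 0],
  ],
  fingers=1,
)

```text
time_s: 4.13
tcp_pos: [0.4671, -0.1911, 0.027]
eef_rot: [-20.5, 90.0, -12.7]
contact_force: [-1.3, 1.5, 6.5]
gripper_width: 0.0188
```

Emit:
step_arm(
  steps=[
    [[-1, 0, 0], 0],
    [[-1, 0, 0], 0],
    [[-1, 0, 0], 0],
    [[-1, 0, 0], 0],
    [[-1, 0, 0], 0],
    [[-1, 0, 0], 0],
    [[-1, 0, 0], 0],
    [[0, 0, 0], 0],
    [[0, 0, 0], 0],
  ],
)

```text
time_s: 4.88
tcp_pos: [0.4673, -0.191, 0.1675]
eef_rot: [-5.0, 89.9, 2.8]
contact_force: [-0.5, -0.1, -0.4]
gripper_width: 0.0191
```

```bash
python3 - <<'E'
from h import *
go(.468,-.191,.2,7.8)
m=camera_model("wrist");im=capture("wrist");cv2.imwrite("pics/w3.png",im);np.savez("w3.npz",**m)
E
```

```text
at [ 0.4673 -0.191   0.1675] h 7.76 F [-0.5 -0.1 -0.4] w 0.0191 t 4.88
turn units -0.01 ; then units x -1.62 y -0.00 z 0.03
```

View pics/w3.png

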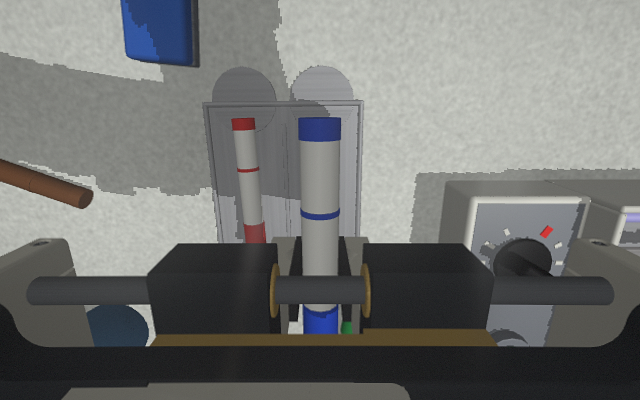

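```bash
python3 - <<'E'
from h import *
go(.47,.20,.25,7.5)
E
```

```text
at [ 0.4666 -0.191   0.1665] h 7.75 F [-0.1  1.  -0.3] w 0.0188 t 4.93
turn units 0.04 ; then units x -4.18 y 19.36 z 2.72
```

Emit:
step_arm(
  steps=[
    [[-1, 0, 0.1], 0],
    [[-1, 0.36, 0.1], 0],
    [[-1, 1, 0.15], 0],
    [[-1, 1, 0.15], 0],
    [[-0.2, 1, 0.15], 0],
    [[0, 1, 0.15], 0],
    [[0, 1, 0.15], 0],
    [[0, 1, 0.15], 0],
    [[0, 1, 0.15], 0],
    [[0, 1, 0.15], 0],
    [[0, 1, 0.15], 0],
    [[0, 1, 0.15], 0],
    [[0, 1, 0.15], 0],
    [[0, 1, 0.15], 0],
    [[0, 1, 0.15], 0],
    [[0, 1, 0.15], 0],
    [[0, 1, 0.15], 0],
    [[0, 1, 0.15], 0],
  ],
)

```text
time_s: 6.43
tcp_pos: [0.4735, 0.1409, 0.2492]
eef_rot: [-156.5, 89.9, -148.7]
contact_force: [1.1, -0.4, -0.7]
gripper_width: 0.0191
```

Emit:
step_arm(
  steps=[
    [[0, 1, 0], 0],
    [[0, 1, 0], 0],
    [[0, 1, 0], 0],
    [[0, 0, 0], 0],
    [[0, 0, 0], 0],
    [[0, 0, 0], 0],
    [[0, 0, 0], 0],
    [[0, 0, 0], 0],
  ],
)

```text
time_s: 7.1
tcp_pos: [0.4659, 0.1989, 0.2503]
eef_rot: [-151.6, 90.0, -143.9]
contact_force: [0.2, -0.8, -0.4]
gripper_width: 0.0191
```

```bash
python3 - <<'E'
from h import *
go(.497,.264,.12,7.5)
m=camera_model("wrist");im=capture("wrist");cv2.imwrite("pics/w4.png",im);np.savez("w4.npz",**m)
E
```

```text
at [0.4659 0.1989 0.2503] h 7.72 F [ 0.2 -0.8 -0.4] w 0.0191 t 7.1
turn units 0.04 ; then units x 6.51 y 3.02 z 1.96
```

View pics/w4.png

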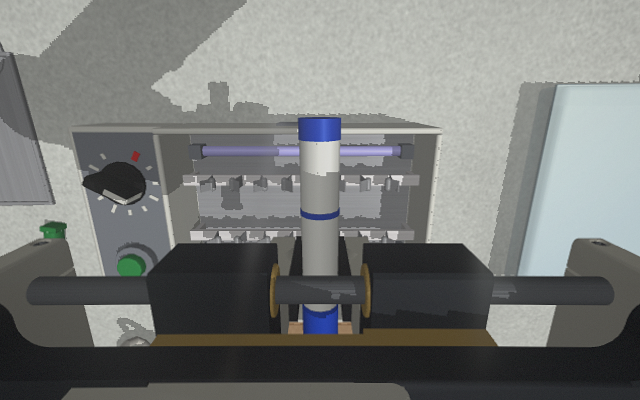

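```bash
python3 - <<'E'
from h import *
im=cv2.imread("pics/w4.png");crop(im,60,110,460,250,2,"w4c.png")
E
```

```text
(no output)
```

View pics/w4c.png

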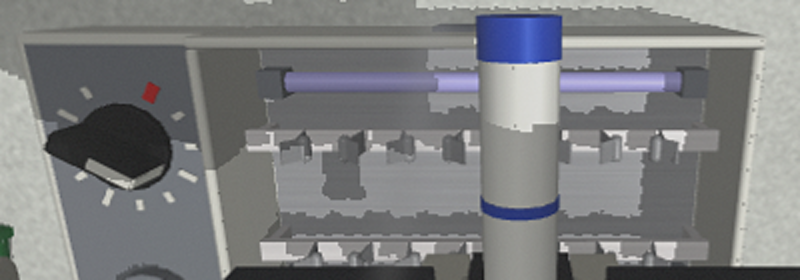

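```bash
cat >> h.py <<'E'
def P(q,L):
    c,s=np.cos(q[2]),np.sin(q[2]);L=np.array(L,float).reshape(-1,3);return np.c_[q[0]+c*L[:,0]-s*L[:,1],q[1]+s*L[:,0]+c*L[:,1],L[:,2]]
def IP(q,W):
    c,s=np.cos(q[2]),np.sin(q[2]);W=np.array(W)-[q[0],q[1],0];return np.c_[c*W[:,0]+s*W[:,1],-s*W[:,0]+c*W[:,1],W[:,2]]
E
python3 - <<'E'
from h import *
m=dict(np.load("w4.npz"))
loc=[[-.095,-.140,.085],[-.095,.14,.085],[-.095,-.24,.06]]
px=np.array([(153.5,131),(441.5,130),(72.5,131)])
r=least_squares(lambda q:(proj(m,P(q,loc))-px).ravel(),[.5,.2,.1]);q=r.x;print(q,np.degrees(q[2]),r.fun.round(2))
for qq in (q,[.5078,.181,.126]):
  print("jaws",proj(m,P(qq,[[-.034,-.084,.06],[-.034,.084,.06],[-.034,-.14+.0,.05]])),"meas 221.5, 377.5")
  print("dial",proj(m,P(qq,[[-.035,-.19,.062]])), "start",proj(m,P(qq,[[.058,-.19,.07]])))
print(IP(q,plane(m,[(130,264)],.070)))
print(plane(m,[(221.5,182),(377.5,182)],.06))
print(IP(q,plane(m,[(221.5,182),(377.5,182)],.06)))
c,d=ray(m,[(320,128)])
s,t,R=tool();p=t+R@np.array([.014,0,0]);print("pen ctr proj",proj(m,[p,p-.075*R[:,2],p+.03*R[:,2]]))
E
```

```text
[0.50861179 0.18502319 0.14367707] 8.23208975602057 [-0.36  1.61  4.96  0.14 -4.89 -0.02]
jaws [[225.74484362 187.22376139]
 [379.72050011 185.95874225]
 [178.26507306 185.3309807 ]] meas 221.5, 377.5
dial [[126.8076928  187.57066497]] start [[137.99363165 268.02028754]]
jaws [[222.49847335 184.70725666]
 [376.70632353 186.08243428]
 [174.86094655 182.01485852]] meas 221.5, 377.5
dial [[122.95498632 183.34272326]] start [[132.95711595 264.34693399]]
[[ 0.05277271 -0.19811454  0.07      ]]
[[0.48173058 0.09218803 0.06      ]
 [0.45889217 0.26005526 0.06      ]]
[[-0.03989667 -0.08802966  0.06      ]
 [-0.03846398  0.08137798  0.06      ]]
pen ctr proj [[321.96945159 257.95004023]
 [322.34767518 115.06680417]
 [321.84687909 305.36060717]]
```

Emit:
step_arm(
  steps=[
    [[0, 1, 0.6], 0.03],
    [[0.5, 1, 0.6], 0],
    [[1, 1.0, 0.5], 0],
    [[1, 0, 0.1], 0],
    [[1, 0, 0], 0],
    [[1, 0, 0], 0],
    [[1, 0, 0], 0],
    [[1, 0, 0], 0],
    [[0, 0, 0], 0],
    [[0, 0, 0], 0],
    [[0, 0, 0], 0],
  ],
)

```text
time_s: 8.07
tcp_pos: [0.4944, 0.264, 0.1217]
eef_rot: [18.9, 89.9, 26.4]
contact_force: [0.0, 1.2, -0.2]
gripper_width: 0.0194
```

```bash
python3 - <<'E'
from h import *
go(.496,.2643,.12,7.6)
m=camera_model("wrist");im=capture("wrist");cv2.imwrite("pics/w5.png",im);np.savez("w5.npz",**m)
E
```

```text
at [0.4944 0.264  0.1217] h 7.58 F [ 0.   1.2 -0.2] w 0.0194 t 8.07
turn units -0.00 ; then units x 0.08 y 0.00 z 0.08
```

View pics/w5.png

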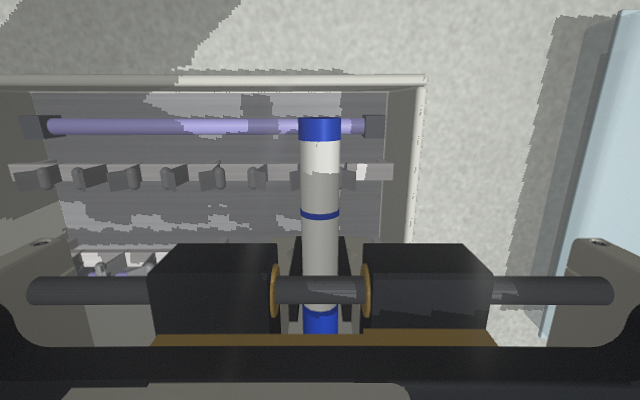

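Emit:
step_arm(
  steps=[
    [[0.8, 0, 0.06], 0],
    [[0.5, 0, 0], 0],
    [[0.2, 0, 0], 0],
    [[0.2, 0, 0], 0],
    [[0.2, 0, 0], 0],
    [[0.2, 0, 0], 0],
    [[0.2, 0, 0], 0],
    [[0.2, 0, 0], 0],
    [[0.15, 0, 0], 0],
    [[0, 0, 0], 0],
    [[0, 0, 0], 0],
    [[0, 0, 0], 0],
  ],
  grip_force=45,
)

```text
time_s: 9.12
tcp_pos: [0.4956, 0.265, 0.0688]
eef_rot: [33.7, 89.9, 41.3]
contact_force: [-2.8, 2.1, 9.2]
gripper_width: 0.0193
```

```bash
python3 - <<'E'
from h import *
go(.496,.2643,.069,7.6)
m=camera_model("wrist");im=capture("wrist");cv2.imwrite("pics/w6.png",im);np.savez("w6.npz",**m)
E
```

```text
at [0.4956 0.265  0.0688] h 7.63 F [-2.8  2.1  9.2] w 0.0193 t 9.12
turn units 0.00 ; then units x -0.01 y -0.04 z 0.02
```

View pics/w6.png

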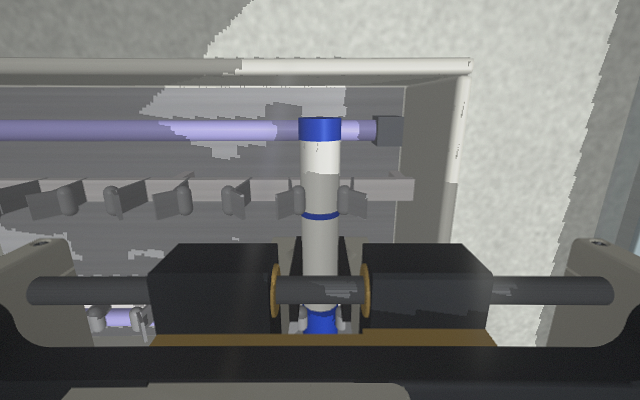

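Emit:
step_arm(
  steps=[
    [[0.1, 0, 0], 0],
    [[0.1, 0, 0], 0],
    [[0, 0, 0], 0],
    [[0, 0, 0], 0],
    [[0, 0, 0], 0],
  ],
)

```text
time_s: 9.58
tcp_pos: [0.4957, 0.2651, 0.0684]
eef_rot: [24.2, 89.8, 31.9]
contact_force: [-16.2, -1.4, 44.0]
gripper_width: 0.0185
```

Emit:
step_arm(
  steps=[
    [[0.1, 0, 0], 0],
    [[0.1, 0, 0], 0],
    [[0, 0, 0], 0],
    [[0, 0, 0], 0],
    [[0, 0, 0], 0],
  ],
)

```text
time_s: 10.0
tcp_pos: [0.4966, 0.2654, 0.0654]
eef_rot: [21.6, 89.7, 29.3]
contact_force: [-15.5, -4.3, 50.7]
gripper_width: 0.0186
```

Emit:
step_arm(
  steps=[
    [[-0.15, 0, 0], 0],
    [[0, 0, 0], 0],
    [[0, 0, 0], 0],
    [[0, 0, 0], 0],
    [[0, 0, 0], 0],
  ],
  fingers=0.57,
  grip_force=30,
)

```text
time_s: 10.42
tcp_pos: [0.4945, 0.2636, 0.0618]
eef_rot: [-141.9, 89.9, -134.3]
contact_force: [-0.6, 0.7, 0.7]
gripper_width: 0.0371
```

Emit:
step_arm(
  steps=[
    [[-0.5, 0, 0], 0],
    [[-1, 0, 0], 0],
    [[-1, 0, 0], 0],
    [[-1, 0, 0], 0],
    [[-1, 0, 0], 0],
    [[-1, 0, 0], 0],
    [[-1, 0, 0], 0],
    [[0, 0, 0], 0],
    [[0, 0, 0], 0],
  ],
)

```text
time_s: 11.17
tcp_pos: [0.4953, 0.2644, 0.1941]
eef_rot: [38.3, 89.9, 45.9]
contact_force: [-0.8, 0.1, -0.6]
gripper_width: 0.0377
```

```bash
python3 - <<'E'
from h import *
go(.46,-.15,.25,9)
m=camera_model("wrist");im=capture("wrist");cv2.imwrite("pics/w7.png",im);np.savez("w7.npz",**m)
E
```

```text
at [0.4953 0.2644 0.1941] h 7.58 F [-0.8  0.1 -0.6] w 0.0377 t 11.17
turn units -0.24 ; then units x -2.79 y -20.19 z -4.98
```

View pics/w7.png

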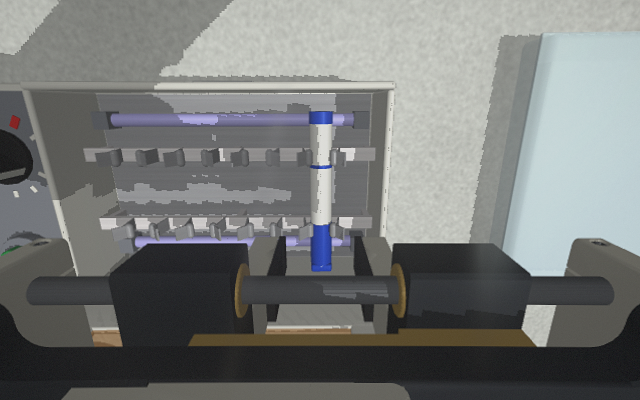

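```bash
python3 - <<'E'
from h import *
m=dict(np.load("w7.npz"))
for z in (.055,.07): seg(m,[(320,268),(321,113)],z)
im=cv2.imread("pics/w7.png");crop(im,80,80,420,280,2.3,"w7c.png")
E
```

```text
mid [0.498  0.2645 0.055 ] len 0.1496 yaw 7.3
 mid [0.4936 0.2638 0.07  ] len 0.1415 yaw 7.3
```

View pics/w7c.png

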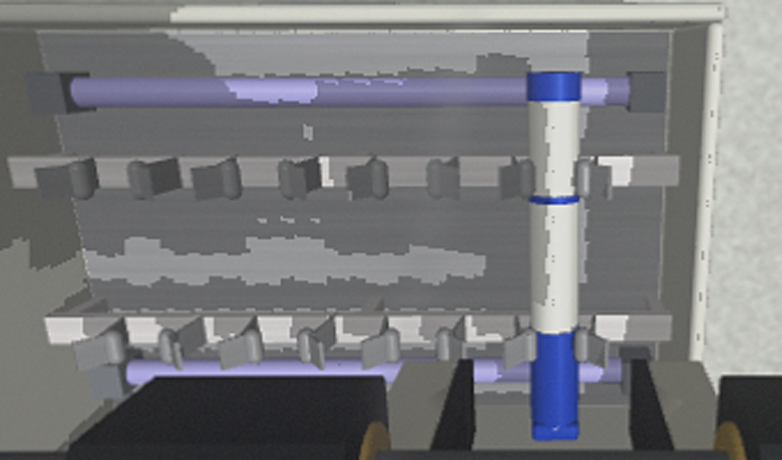

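```bash
python3 - <<'E'
from h import *
go(.46,-.23,.23,9.4)
E
```

```text
at [0.4947 0.2639 0.1929] h 7.58 F [ 0.  -0.6 -1.4] w 0.0377 t 11.22
turn units -0.30 ; then units x -1.86 y -24.08 z -5.75
```

Emit:
step_arm(
  steps=[
    [[-0.9, 0, -0.1], -0.3],
    [[-0.9, -0.5, -0.2], 0],
    [[0, -1, -0.24], 0],
    [[0, -1, -0.24], 0],
    [[0, -1, -0.24], 0],
    [[0, -1, -0.24], 0],
    [[0, -1, -0.24], 0],
    [[0, -1, -0.24], 0],
    [[0, -1, -0.24], 0],
    [[0, -1, -0.24], 0],
    [[0, -1, -0.24], 0],
    [[0, -1, -0.24], 0],
    [[0, -1, -0.24], 0],
    [[0, -1, -0.24], 0],
    [[0, -1, -0.24], 0],
    [[0, -1, -0.24], 0],
    [[0, -1, -0.24], 0],
    [[0, -1, -0.24], 0],
    [[0, -1, -0.24], 0],
    [[0, -1, -0.24], 0],
  ],
)

```text
time_s: 12.88
tcp_pos: [0.4632, -0.117, 0.2276]
eef_rot: [173.1, 89.9, -177.5]
contact_force: [1.0, -0.6, 0.8]
gripper_width: 0.0375
```

Emit:
step_arm(
  steps=[
    [[0, -1, -0.2], 0],
    [[0, -1, -0.2], 0],
    [[0, -1, -0.2], 0],
    [[0, -1, -0.2], 0],
    [[0, -1, -0.2], 0],
    [[0, -0.6, 0], 0],
    [[0, 0, 0], 0],
    [[0, 0, 0], 0],
    [[0, 0, 0], 0],
    [[0, 0, 0], 0],
  ],
)

```text
time_s: 13.72
tcp_pos: [0.4625, -0.2291, 0.2284]
eef_rot: [148.1, 90.0, 157.6]
contact_force: [-0.3, 0.6, 0.0]
gripper_width: 0.0376
```

```bash
python3 - <<'E'
from h import *
go(.485,-.258,.027,9.4)
m=camera_model("wrist");im=capture("wrist");cv2.imwrite("pics/w8.png",im);np.savez("w8.npz",**m)
E
```

```text
at [ 0.4625 -0.2291  0.2284] h 9.43 F [-0.3  0.6  0. ] w 0.0376 t 13.72
turn units 0.00 ; then units x 10.07 y -1.61 z 0.87
```

View pics/w8.png

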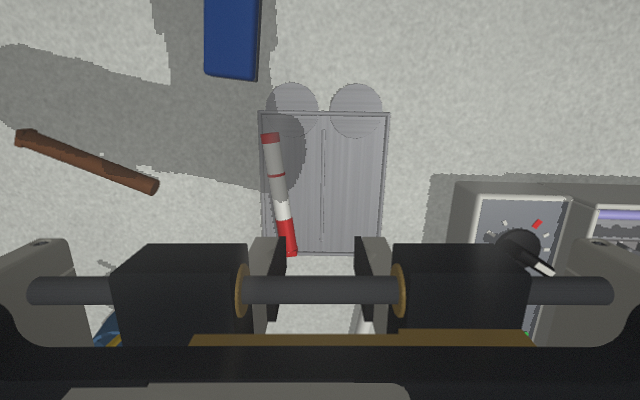

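```bash
python3 - <<'E'
from h import *
m=dict(np.load("w8.npz"))
im=cv2.imread("pics/w8.png");crop(im,240,100,410,280,4,"w8c.png")
seg(m,[(292,255),(270,135)],.013)
E
```

```text
mid [ 0.4974 -0.2703  0.013 ] len 0.15 yaw 17.4
```

View pics/w8c.png

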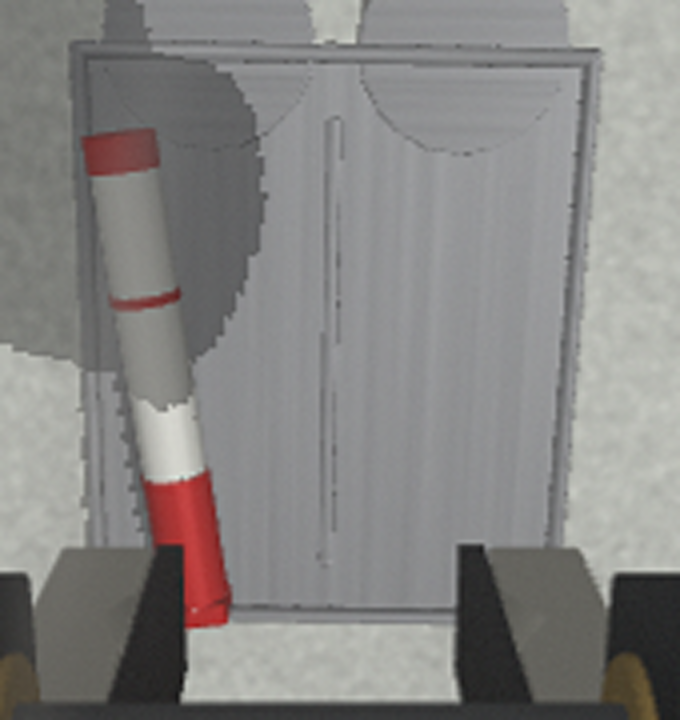

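```bash
python3 - <<'E'
from h import *
go(.497,-.270,.10,17.4)
E
```

```text
at [ 0.4626 -0.229   0.2285] h 9.44 F [-0.2  0.1  0.4] w 0.0373 t 13.77
turn units -1.33 ; then units x 6.43 y -2.47 z 1.03
```

Emit:
step_arm(
  steps=[
    [[0, 0, 0], -0.7],
    [[0, 0, 0], -0.63],
    [[0.43, -0.85, 0.4], 0],
    [[1, -0.8, 0.3], 0],
    [[1, -0.8, 0.3], 0],
    [[1, 0, 0], 0],
    [[1, 0, 0], 0],
    [[1, 0, 0], 0],
    [[1, 0, 0], 0],
    [[0, 0, 0], 0],
    [[0, 0, 0], 0],
    [[0, 0, 0], 0],
  ],
)

```text
time_s: 14.77
tcp_pos: [0.4971, -0.2704, 0.1011]
eef_rot: [-45.3, 89.9, -27.9]
contact_force: [0.6, -0.3, 0.5]
gripper_width: 0.0379
```

```bash
python3 - <<'E'
from h import *
go(.497,-.270,.027,17.4)
m=camera_model("wrist");im=capture("wrist");cv2.imwrite("pics/w9.png",im);np.savez("w9.npz",**m)
E
```

```text
at [ 0.4971 -0.2704  0.1011] h 17.43 F [ 0.6 -0.3  0.5] w 0.0379 t 14.77
turn units 0.00 ; then units x 3.71 y 0.02 z 0.00
```

View pics/w9.png

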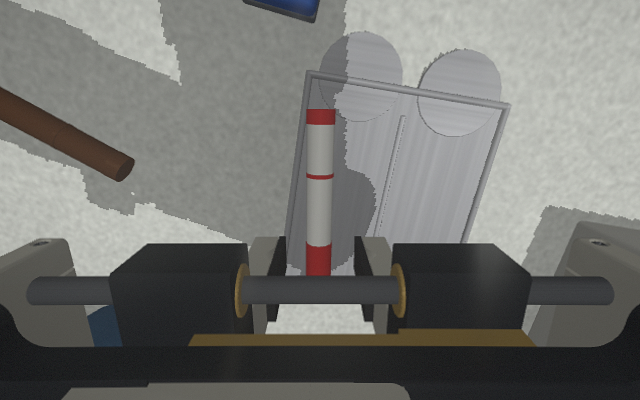

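Emit:
step_arm(
  steps=[
    [[1, 0, 0], 0],
    [[1, 0, 0], 0],
    [[0.9, 0, 0], 0],
    [[0.5, 0, 0], 0],
    [[0.3, 0, 0], 0],
    [[0, 0, 0], 0],
    [[0, 0, 0], 0],
    [[0, 0, 0], 0],
  ],
)

```text
time_s: 15.48
tcp_pos: [0.4971, -0.2708, 0.0271]
eef_rot: [-31.6, 89.9, -14.2]
contact_force: [-0.6, 0.1, 0.0]
gripper_width: 0.0376
```

Emit:
step_arm(
  steps=[
    [[0, 0, 0], 0],
    [[0, 0, 0], 0],
    [[0, 0, 0], 0],
    [[0, 0, 0], 0],
    [[0, 0, 0], 0],
    [[0, 0, 0], 0],
    [[0, 0, 0], 0],
    [[0, 0, 0], 0],
  ],
  fingers=1,
)

```text
time_s: 16.15
tcp_pos: [0.4965, -0.2706, 0.0264]
eef_rot: [-37.6, 90.0, -20.2]
contact_force: [-0.9, 1.1, 5.7]
gripper_width: 0.0189
```

Emit:
step_arm(
  steps=[
    [[-1, 0, 0], 0],
    [[-1, 0, 0], 0],
    [[-1, 0, 0], 0],
    [[-1, 0, 0], 0],
    [[-1, 0, 0], 0],
    [[-1, 0, 0], 0],
    [[-1, 0, 0], 0],
    [[-1, 0, 0], 0],
    [[-1, 0, 0], 0],
    [[-1, 0, 0], 0],
    [[0, 0, 0], 0],
    [[0, 0, 0], 0],
  ],
)

```text
time_s: 17.15
tcp_pos: [0.4967, -0.2706, 0.2268]
eef_rot: [-22.5, 89.9, -5.2]
contact_force: [-0.2, -0.3, -1.4]
gripper_width: 0.0191
```

```bash
python3 - <<'E'
from h import *
go(.497,.209,.23,7.4)
m=camera_model("wrist");im=capture("wrist");cv2.imwrite("pics/w10.png",im);np.savez("w10.npz",**m)
E
```

```text
at [ 0.4967 -0.2706  0.2268] h 17.36 F [-0.2 -0.3 -1.4] w 0.0191 t 17.15
turn units 1.66 ; then units x -0.16 y 23.78 z 3.10
```

View pics/w10.png

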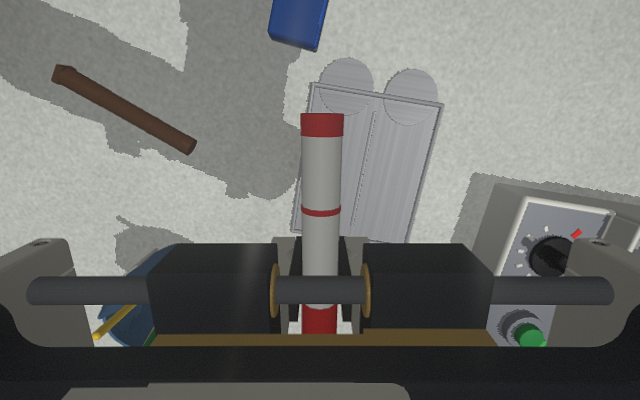

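Emit:
step_arm(
  steps=[
    [[0, 0, 0], 0.83],
    [[0, 0, 0], 0.83],
    [[0, 0.8, 0.1], 0],
    [[0, 1, 0.15], 0],
    [[0, 1, 0.15], 0],
    [[0, 1, 0.15], 0],
    [[0, 1, 0.15], 0],
    [[0, 1, 0.15], 0],
    [[0, 1, 0.15], 0],
    [[0, 1, 0.15], 0],
    [[0, 1, 0.15], 0],
    [[0, 1, 0.15], 0],
    [[0, 1, 0.15], 0],
    [[0, 1, 0.15], 0],
    [[0, 1, 0.15], 0],
    [[0, 1, 0.15], 0],
    [[0, 1, 0.15], 0],
    [[0, 1, 0.15], 0],
    [[0, 1, 0.15], 0],
    [[0, 1, 0.15], 0],
  ],
)

```text
time_s: 18.87
tcp_pos: [0.5022, 0.09, 0.2246]
eef_rot: [-164.6, 89.9, -157.2]
contact_force: [0.6, -0.0, 0.2]
gripper_width: 0.0194
```

Emit:
step_arm(
  steps=[
    [[0, 1, 0.15], 0],
    [[0, 1, 0.15], 0],
    [[0, 1, 0.15], 0],
    [[0, 1, 0.15], 0],
    [[0, 1, 0.15], 0],
    [[0, 1, 0], 0],
    [[0.3, 0, 0], 0],
    [[1, 0, 0], 0],
    [[1, 0, 0], 0],
    [[1, 0, 0], 0],
    [[1, 0, 0], 0],
    [[0, 0, 0], 0],
    [[0, 0, 0], 0],
    [[0, 0, 0], 0],
    [[0, 0, 0], 0],
  ],
)

```text
time_s: 20.12
tcp_pos: [0.503, 0.2105, 0.1411]
eef_rot: [27.1, 89.9, 34.5]
contact_force: [-0.1, -0.4, 0.1]
gripper_width: 0.019
```

```bash
python3 - <<'E'
from h import *
go(.503,.209,.12,7.4)
m=camera_model("wrist");im=capture("wrist");cv2.imwrite("pics/w11.png",im);np.savez("w11.npz",**m)
E
```

```text
at [0.503  0.2105 0.1411] h 7.42 F [-0.1 -0.4  0.1] w 0.019 t 20.12
turn units 0.00 ; then units x 1.05 y -0.08 z -0.01
```

View pics/w11.png

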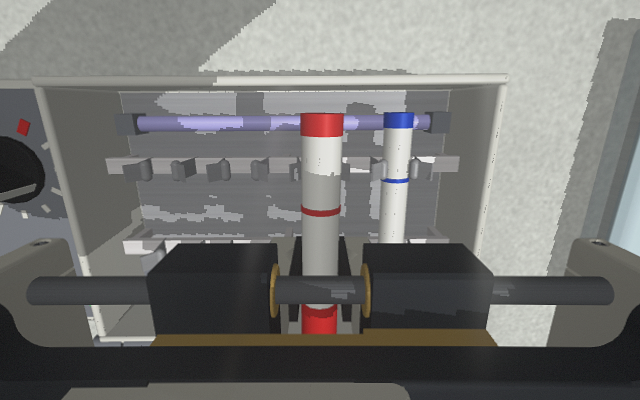

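Emit:
step_arm(
  steps=[
    [[1, -0.08, 0], 0],
    [[0.8, 0, 0], 0],
    [[0.5, 0, 0], 0],
    [[0.2, 0, 0], 0],
    [[0.2, 0, 0], 0],
    [[0.2, 0, 0], 0],
    [[0.2, 0, 0], 0],
    [[0.2, 0, 0], 0],
    [[0.2, 0, 0], 0],
    [[0.2, 0, 0], 0],
    [[0, 0, 0], 0],
    [[0, 0, 0], 0],
    [[0, 0, 0], 0],
  ],
  grip_force=45,
)

```text
time_s: 21.25
tcp_pos: [0.5037, 0.2097, 0.0681]
eef_rot: [26.6, 89.8, 34.0]
contact_force: [-4.7, 1.9, 16.2]
gripper_width: 0.0192
```

Emit:
step_arm(
  steps=[
    [[0.1, 0, 0], 0],
    [[0, 0, 0], 0],
    [[0, 0, 0], 0],
    [[0, 0, 0], 0],
  ],
)

```text
time_s: 21.58
tcp_pos: [0.5038, 0.2098, 0.0679]
eef_rot: [22.5, 89.8, 30.0]
contact_force: [-10.2, -0.3, 34.5]
gripper_width: 0.0191
```

Emit:
step_arm(
  steps=[
    [[-0.1, 0, 0], 0],
    [[0, 0, 0], 0],
    [[0, 0, 0], 0],
    [[0, 0, 0], 0],
    [[0, 0, 0], 0],
  ],
  fingers=0.6,
  grip_force=30,
)

```text
time_s: 22.0
tcp_pos: [0.5023, 0.2083, 0.0654]
eef_rot: [-146.5, 89.9, -139.1]
contact_force: [0.1, -1.1, -0.7]
gripper_width: 0.0346
```

Emit:
step_arm(
  steps=[
    [[-0.5, 0, 0], 0],
    [[-1, 0, 0], 0],
    [[-1, 0, 0], 0],
    [[-1, 0, 0], 0],
    [[-1, 0, 0], 0],
    [[-1, 0, 0], 0],
    [[-1, 0, 0], 0],
    [[0, 0, 0], 0],
    [[0, 0, 0], 0],
  ],
)

```text
time_s: 22.75
tcp_pos: [0.503, 0.209, 0.1976]
eef_rot: [33.8, 89.8, 41.2]
contact_force: [-0.6, 0.4, -0.6]
gripper_width: 0.0348
```

```bash
python3 - <<'E'
from h import *
go(.61,-.11,.25,0)
m=camera_model("wrist");im=capture("wrist");cv2.imwrite("pics/w12.png",im);np.savez("w12.npz",**m)
im=capture("top");cv2.imwrite("pics/t12.png",im)
E
```

```text
at [0.503  0.209  0.1976] h 7.41 F [-0.6  0.4 -0.6] w 0.0348 t 22.75
turn units 1.23 ; then units x -2.62 y -15.95 z 5.35
```

View pics/w12.png

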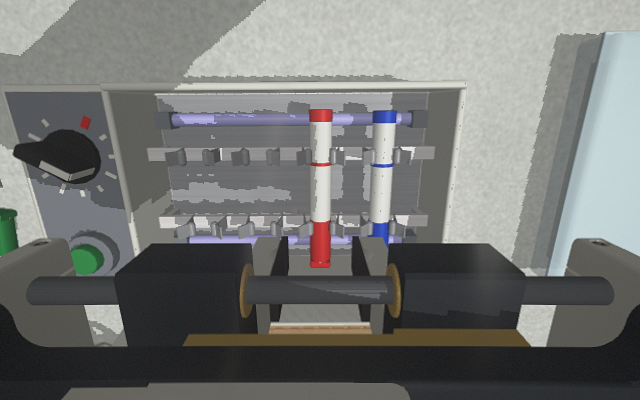

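View pics/t12.png

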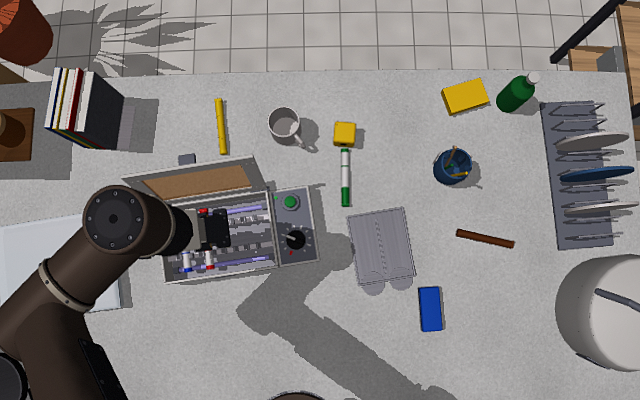

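Emit:
step_arm(
  steps=[
    [[-1, 0, 0], 0],
    [[-1, -0.5, 0], 0],
    [[-0.5, -1, 0], 0],
    [[0, -1, 0], 0],
    [[0, -1, 0], 0],
    [[0, -1, 0], 0],
    [[0, -1, 0], 0],
    [[0, -1, 0], 0],
    [[0, -1, 0], 0],
    [[0, -1, 0], 0],
    [[0, -1, 0], 0],
    [[0, -1, 0], 0],
    [[0, -1, 0], 0],
    [[0, -1, 0], 0],
    [[0, -1, 0], 0],
    [[0, -1, 0], 0],
    [[0, -1, 0], 0],
    [[0, -1, 0], 0],
    [[0, -1, 0], 0],
  ],
)

```text
time_s: 24.43
tcp_pos: [0.5472, -0.1395, 0.2447]
eef_rot: [172.8, 89.9, -179.8]
contact_force: [0.4, 0.3, 0.5]
gripper_width: 0.0352
```

Emit:
step_arm(
  steps=[
    [[0, 0, 0], 0.66],
    [[0, 0, 0], 0.66],
    [[0, 0, 1], 0],
    [[0, 0, 1], 0],
    [[0, 0, 1], 0],
    [[0, 0, 0.5], 0],
    [[0, 0, 0], 0],
    [[0, 0, 0], 0],
    [[0, 0, 0], 0],
    [[0, 0, 0], 0],
  ],
)

```text
time_s: 25.27
tcp_pos: [0.6169, -0.1391, 0.2459]
eef_rot: [168.0, 90.0, 167.5]
contact_force: [0.6, -0.3, -0.1]
gripper_width: 0.035
```

```bash
python3 - <<'E'
from h import *
go(.657,-.138,.1,-.5)
m=camera_model("wrist");im=capture("wrist");cv2.imwrite("pics/w13.png",im);np.savez("w13.npz",**m)
E
```

```text
at [ 0.6169 -0.1391  0.2459] h -0.51 F [ 0.6 -0.3 -0.1] w 0.035 t 25.27
turn units -0.00 ; then units x 7.30 y 0.07 z 2.00
```

View pics/w13.png

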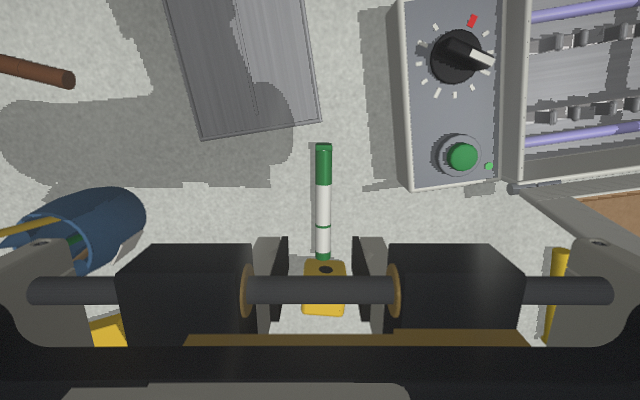

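```bash
python3 - <<'E'
from h import *
m=dict(np.load("w13.npz"))
seg(m,[(324,144),(323,257)],.010)
w=plane(m,[(304,268),(344,268)],.055);print("sharp near-ish",w)
q=[.5072,.181,np.radians(7.4)]
print(proj(m,P(q,[[.058,-.19,.07],[-.035,-.19,.096],[-.035,-.19,.06]])))
print("console corners",proj(m,P(q,[[.095,-.24,.06],[.095,-.14,.085]])))
im=cv2.imread("pics/w13.png");crop(im,380,0,540,210,3.5,"w13c.png")
E
```

```text
mid [ 0.6578 -0.136   0.01  ] len 0.1496 yaw 179.2
sharp near-ish [[ 0.72329222 -0.1599774   0.055     ]
 [ 0.72369716 -0.11250749  0.055     ]]
[[458.30550119 156.23197457]
 [470.81940522  52.26059671]
 [453.26621503  58.26717742]]
console corners [[407.98431367 194.77672866]
 [516.27356769 188.50911382]]
```

View pics/w13c.png

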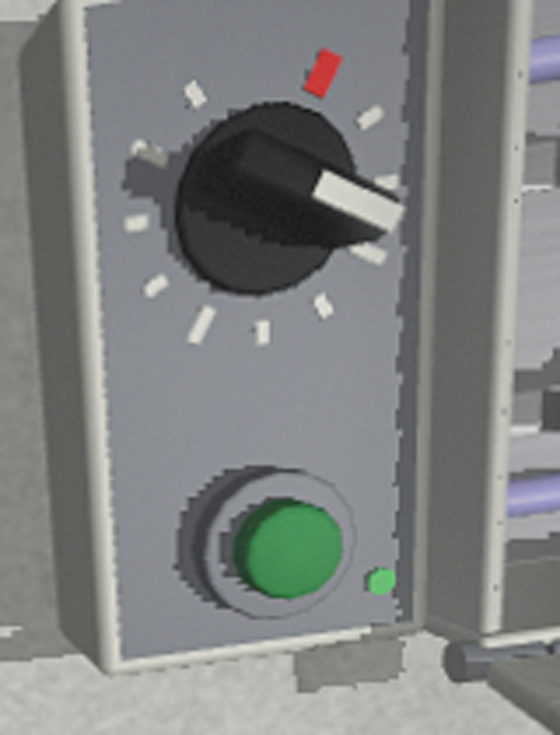

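Emit:
step_arm(
  steps=[
    [[0.3, 0.1, 1], 0],
    [[1, 0, 1], 0],
    [[1, 0, 0], 0],
    [[1, 0, 0], 0],
    [[1, 0, 0], 0],
    [[1, 0, 0], 0],
    [[1, 0, 0], 0],
    [[1, 0, 0], 0],
    [[0, 0, 0], 0],
    [[0, 0, 0], 0],
    [[0, 0, 0], 0],
  ],
)

```text
time_s: 26.23
tcp_pos: [0.6583, -0.1376, 0.1015]
eef_rot: [-10.9, 89.9, -11.4]
contact_force: [0.2, 0.2, -0.3]
gripper_width: 0.0347
```

```bash
python3 - <<'E'
from h import *
go(.657,-.137,.024,-.7)
m=camera_model("wrist");im=capture("wrist");cv2.imwrite("pics/w14.png",im)
m=dict(np.load("w13.npz"))
f=lambda p:(p[0]/3.5+380,p[1]/3.5)
w=plane(m,[f((318,185)),f((395,217))],.104);d=w[1]-w[0];print("pointer ang local",np.degrees(np.arctan2(d[1],d[0]))-7.4,w)
for n,p in (("red",(322,72)),("c3",(370,252)),("c6",(202,325)),("c2",(388,182))):
  v=plane(m,[f(p)],.06)[0]-P([.5072,.181,np.radians(7.4)],[[-.035,-.19,0]])[0];print(n,np.degrees(np.arctan2(v[1],v[0]))-7.4,np.hypot(v[0],v[1]))
E
```

```text
at [ 0.6583 -0.1376  0.1015] h -0.49 F [ 0.2  0.2 -0.3] w 0.0347 t 26.23
turn units 0.03 ; then units x 3.87 y 0.03 z -0.07
pointer ang local 62.00622121122603 [[ 0.49851815 -0.01537534  0.104     ]
 [ 0.50566634  0.00364838  0.104     ]]
red 149.7274039718256 0.034285434129427854
c3 61.529156012396534 0.034959206046193854
c6 -27.733042779209185 0.03307675424404992
c2 90.68921611616743 0.035136778111296035
```

View pics/w14.png

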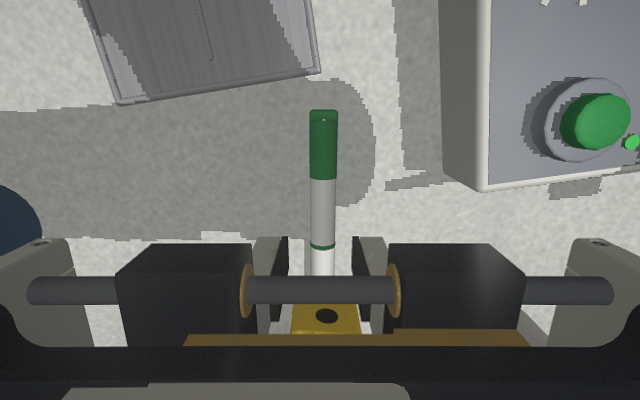

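Emit:
step_arm(
  steps=[
    [[1, 0.08, -0.05], 0.03],
    [[1, 0, 0], 0],
    [[1, 0, 0], 0],
    [[0.5, 0, 0], 0],
    [[0.35, 0, 0], 0],
    [[0, 0, 0], 0],
    [[0, 0, 0], 0],
    [[0, 0, 0], 0],
  ],
)

```text
time_s: 26.95
tcp_pos: [0.6577, -0.1359, 0.0244]
eef_rot: [-3.0, 89.9, -3.6]
contact_force: [-0.5, 0.2, -0.6]
gripper_width: 0.0349
```

Emit:
step_arm(
  steps=[
    [[0, 0, 0], 0],
    [[0, 0, 0], 0],
    [[0, 0, 0], 0],
    [[0, 0, 0], 0],
    [[0, 0, 0], 0],
    [[0, 0, 0], 0],
    [[0, 0, 0], 0],
    [[0, 0, 0], 0],
  ],
  fingers=1,
)

```text
time_s: 27.62
tcp_pos: [0.6571, -0.1358, 0.0236]
eef_rot: [-6.5, 90.0, -7.2]
contact_force: [-1.2, 0.5, 5.5]
gripper_width: 0.0193
```

Emit:
step_arm(
  steps=[
    [[-0.6, 0, 0], 0],
    [[-1, 0, 0], 0],
    [[-1, 0, 0], 0],
    [[-1, 0, 0], 0],
    [[-1, 0, 0], 0],
    [[-1, 0, 0], 0],
    [[-1, 0, 0], 0],
    [[-1, 0, 0], 0],
    [[-1, 0, 0], 0],
    [[-1, 0, 0], 0],
    [[-1, 0, 0], 0],
    [[0, 0, 0], 0],
    [[0, 0, 0], 0],
  ],
)

```text
time_s: 28.7
tcp_pos: [0.6571, -0.1358, 0.2369]
eef_rot: [5.6, 89.8, 4.9]
contact_force: [0.3, 0.7, -0.8]
gripper_width: 0.0192
```

```bash
python3 - <<'E'
from h import *
go(.51,-.138,.24,7.4)
m=camera_model("wrist");im=capture("wrist");cv2.imwrite("pics/w15.png",im);np.savez("w15.npz",**m)
E
```

```text
at [ 0.6571 -0.1358  0.2369] h -0.69 F [ 0.3  0.7 -0.8] w 0.0192 t 28.7
turn units -1.35 ; then units x -0.15 y 0.84 z -7.31
```

View pics/w15.png

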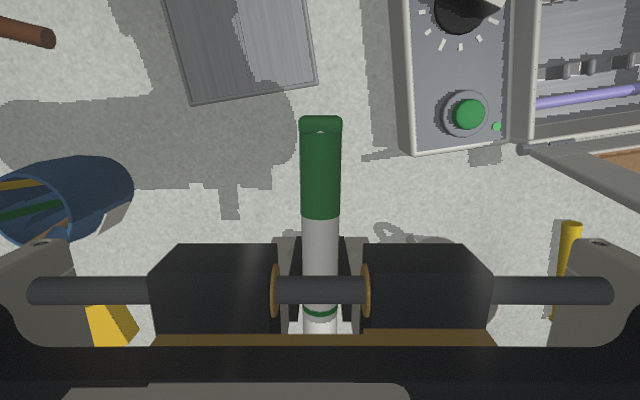

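Emit:
step_arm(
  steps=[
    [[0, 0, 0], -0.68],
    [[0, 0, 0], -0.67],
    [[0, 0, -1], 0],
    [[0, 0, -1], 0],
    [[0, 0, -1], 0],
    [[0, 0, -1], 0],
    [[0, 0, -1], 0],
    [[0, 0.28, -0.43], 0],
    [[0, 1, 0], 0],
    [[0, 1, 0], 0],
    [[0, 1, 0], 0],
    [[0, 1, 0], 0],
    [[0, 1, 0], 0],
    [[0, 1, 0], 0],
    [[0, 1, 0], 0],
    [[0, 1, 0], 0],
    [[0, 1, 0], 0],
    [[0, 1, 0], 0],
    [[0, 1, 0], 0],
    [[0, 1, 0], 0],
  ],
)

```text
time_s: 30.42
tcp_pos: [0.5167, 0.0948, 0.2342]
eef_rot: [-165.0, 89.9, -157.6]
contact_force: [1.1, -0.2, -0.9]
gripper_width: 0.0191
```

Emit:
step_arm(
  steps=[
    [[0, 1, 0], 0],
    [[0, 1, 0], 0],
    [[0, 1, 0], 0],
    [[1, 0, 0], 0],
    [[1, 0, 0], 0],
    [[1, 0, 0], 0],
    [[1, 0, 0], 0],
    [[0.7, 0, 0], 0],
    [[0, 0, 0], 0],
    [[0, 0, 0], 0],
    [[0, 0, 0], 0],
    [[0, 0, 0], 0],
  ],
)

```text
time_s: 31.42
tcp_pos: [0.5102, 0.1536, 0.142]
eef_rot: [21.8, 89.9, 29.2]
contact_force: [-0.2, -0.1, 0.7]
gripper_width: 0.0192
```

```bash
python3 - <<'E'
from h import *
go(.510,.1534,.069,7.4)
m=camera_model("wrist");im=capture("wrist");cv2.imwrite("pics/w16.png",im);np.savez("w16.npz",**m)
E
```

```text
at [0.5102 0.1536 0.142 ] h 7.42 F [-0.2 -0.1  0.7] w 0.0192 t 31.42
turn units 0.00 ; then units x 3.65 y -0.01 z -0.01
```

View pics/w16.png

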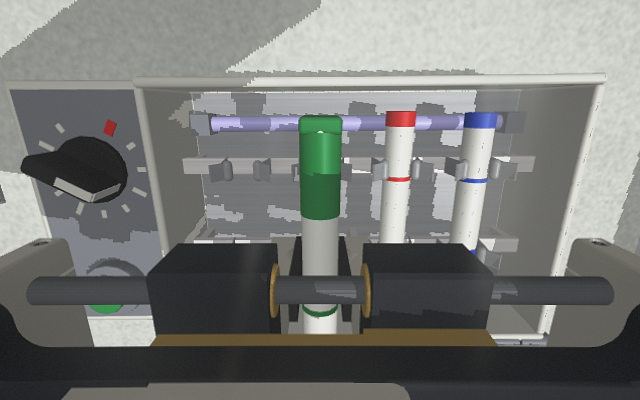

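Emit:
step_arm(
  steps=[
    [[1, 0, 0], 0],
    [[0.8, 0, 0], 0],
    [[0.5, 0, 0], 0],
    [[0.2, 0, 0], 0],
    [[0.2, 0, 0], 0],
    [[0.2, 0, 0], 0],
    [[0.2, 0, 0], 0],
    [[0.2, 0, 0], 0],
    [[0.2, 0, 0], 0],
    [[0.2, 0, 0], 0],
    [[0, 0, 0], 0],
    [[0, 0, 0], 0],
    [[0, 0, 0], 0],
  ],
  grip_force=45,
)

```text
time_s: 32.55
tcp_pos: [0.5108, 0.1542, 0.0684]
eef_rot: [22.9, 89.8, 30.3]
contact_force: [-2.0, 2.3, 10.2]
gripper_width: 0.0185
```

Emit:
step_arm(
  steps=[
    [[0.1, 0, 0], 0],
    [[0, 0, 0], 0],
    [[0, 0, 0], 0],
    [[0, 0, 0], 0],
  ],
)

```text
time_s: 32.88
tcp_pos: [0.5109, 0.1542, 0.0681]
eef_rot: [18.0, 89.8, 25.5]
contact_force: [-8.4, 2.2, 29.5]
gripper_width: 0.0185
```

Solid stop at the same height as the others. Release and retreat.

Emit:
step_arm(
  steps=[
    [[-0.1, 0, 0], 0],
    [[0, 0, 0], 0],
    [[0, 0, 0], 0],
    [[0, 0, 0], 0],
    [[0, 0, 0], 0],
  ],
  fingers=0.6,
  grip_force=30,
)

```text
time_s: 33.3
tcp_pos: [0.5093, 0.1529, 0.0665]
eef_rot: [-152.9, 89.9, -145.5]
contact_force: [-0.4, -0.6, 0.6]
gripper_width: 0.0349
```

Emit:
step_arm(
  steps=[
    [[-0.5, 0, 0], 0],
    [[-1, 0, 0], 0],
    [[-1, 0, 0], 0],
    [[-1, 0, 0], 0],
    [[-1, 0, 0], 0],
    [[-1, 0, 0], 0],
    [[-1, 0, 0], 0],
    [[-1, 0, 0], 0],
    [[-1, 0, 0], 0],
    [[-1, 0, 0], 0],
    [[0, 0, 0], 0],
    [[0, 0, 0], 0],
  ],
)

```text
time_s: 34.3
tcp_pos: [0.51, 0.1534, 0.2586]
eef_rot: [28.6, 89.8, 36.0]
contact_force: [-0.2, -0.3, -0.6]
gripper_width: 0.0352
```

```bash
python3 - <<'E'
from h import *
go(.72,.21,.36,7.4)
m=camera_model("wrist");im=capture("wrist");cv2.imwrite("pics/w17.png",im);np.savez("w17.npz",**m)
for p in ([(320,268),(320,114)],): pass
E
```

```text
at [0.51   0.1534 0.2586] h 7.4 F [-0.2 -0.3 -0.6] w 0.0352 t 34.3
turn units 0.00 ; then units x -5.07 y 1.45 z 10.78
```

View pics/w17.png

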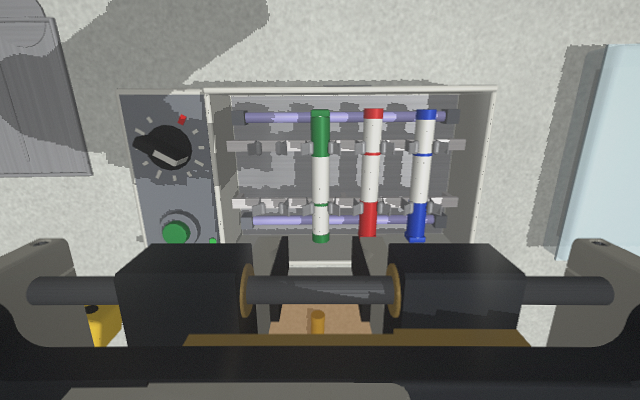

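```bash
python3 - <<'E'
from h import *
m=dict(np.load("w17.npz"))
for n,p in (("c",[(320,239),(320,110)]),("b",[(369,235),(373,110)]),("a",[(415,239),(426,111)])):
  for z in (.055,.07): seg(m,p,z,n+str(z))
im=cv2.imread("pics/w17.png");crop(im,200,80,510,260,2.5,"w17c.png")
im=cv2.imread("pics/t12.png");f=lambda p:(p[0]/3.8+120,p[1]/3.8+140)
E
```

```text
c0.055 mid [0.5112 0.1529 0.055 ] len 0.1485 yaw 7.4
c0.07 mid [0.5076 0.1524 0.07  ] len 0.142 yaw 7.4
b0.055 mid [0.5012 0.2093 0.055 ] len 0.1433 yaw 8.4
b0.07 mid [0.4981 0.2063 0.07  ] len 0.137 yaw 8.4
a0.055 mid [0.4972 0.2648 0.055 ] len 0.1474 yaw 8.1
a0.07 mid [0.4942 0.2594 0.07  ] len 0.1409 yaw 8.1
```

View pics/w17c.png

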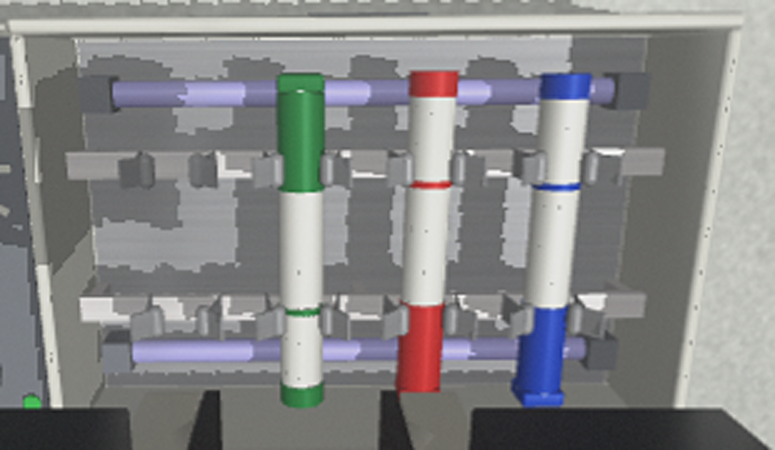

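```bash
python3 - <<'E'
from h import *
q=[.5072,.181,np.radians(7.4)]
w=P(q,[[.195,-.06,.345]])[0];print(w);go(*w,7.4)
E
```

```text
[0.70830361 0.14661487 0.345     ]
at [0.5095 0.1531 0.2574] h 7.4 F [ 0.6 -0.2 -0.2] w 0.035 t 34.35
turn units -0.00 ; then units x -4.38 y -1.60 z 9.82
```

Emit:
step_arm(
  steps=[
    [[-1, 0, 0], 0],
    [[-1, 0, 0], 0],
    [[-1, 0, 0], 0],
    [[-1, 0, 0], 0],
    [[-0.4, -0.6, 0], 0],
    [[0, -0.5, 0.8], 0],
    [[0, -0.5, 1], 0],
    [[0, 0, 1], 0],
    [[0, 0, 1], 0],
    [[0, 0, 1], 0],
    [[0, 0, 1], 0],
    [[0, 0, 1], 0],
    [[0, 0, 1], 0],
    [[0, 0, 1], 0],
    [[0, 0, 1], 0],
    [[0, 0, 0], 0],
    [[0, 0, 0], 0],
    [[0, 0, 0], 0],
  ],
  fingers=1,
)

```text
time_s: 35.85
tcp_pos: [0.7076, 0.1462, 0.3436]
eef_rot: [-166.2, 89.9, -158.8]
contact_force: [0.3, 0.6, -0.0]
gripper_width: 0.0005
```

```bash
python3 - <<'E'
from h import *
go(.7083,.1466,.265,7.4)
cv2.imwrite("pics/w18.png",capture("wrist"));cv2.imwrite("pics/s18.png",capture("scene"))
E
```

```text
at [0.7076 0.1462 0.3436] h 7.39 F [ 0.3  0.6 -0. ] w 0.0005 t 35.85
turn units -0.00 ; then units x 3.93 y 0.02 z 0.04
```

View pics/s18.png

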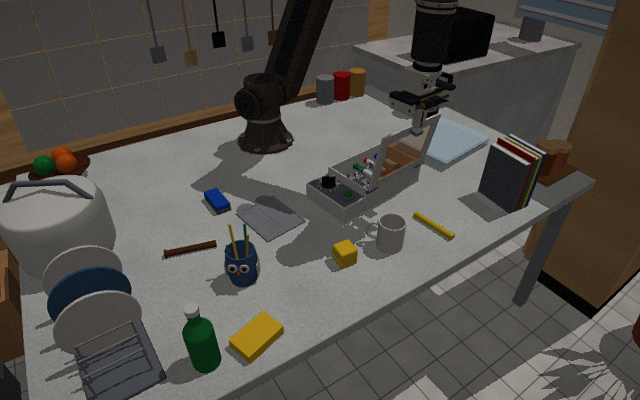

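View pics/w18.png

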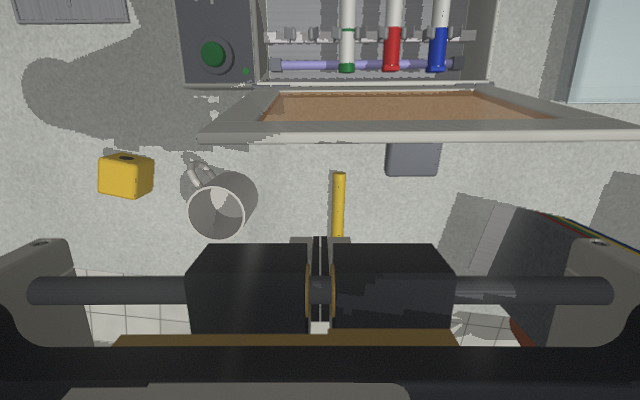

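Emit:
step_arm(
  steps=[
    [[1, 0, 0], 0],
    [[1, 0, 0], 0],
    [[1, 0, 0], 0],
    [[0.9, 0, 0], 0],
    [[0, 0, -0.8], 0],
    [[0, 0, -0.8], 0],
    [[0, 0, -0.5], 0],
    [[0, 0, -0.4], 0],
    [[0, 0, -0.4], 0],
    [[0, 0, -0.4], 0],
    [[0, 0, -0.4], 0],
    [[0, 0, -0.4], 0],
    [[0, 0, -0.4], 0],
    [[0, 0, -0.4], 0],
  ],
)

```text
time_s: 37.12
tcp_pos: [0.6103, 0.134, 0.2669]
eef_rot: [9.8, 90.0, 17.3]
contact_force: [0.3, -0.1, -0.3]
gripper_width: 0.0004
```

Emit:
step_arm(
  steps=[
    [[0, 0, -0.4], 0],
    [[0, 0, -0.4], 0],
    [[0, 0, -0.4], 0],
    [[0, 0, -0.4], 0],
    [[0, 0, -0.4], 0],
    [[0, 0, -0.4], 0],
    [[0, 0, -0.3], 0],
    [[0, 0, 0], 0],
    [[0, 0, 0], 0],
  ],
)

```text
time_s: 37.87
tcp_pos: [0.5571, 0.1271, 0.2672]
eef_rot: [23.4, 90.0, 30.8]
contact_force: [0.1, 0.1, 0.4]
gripper_width: 0.0005
```

```bash
python3 - <<'E'
from h import *
q=[.5072,.181,np.radians(7.4)]
s,t,R=tool();print(IP(q,[t]));go(.7083,.1466,.265,7.4)
cv2.imwrite("pics/w19.png",capture("wrist"))
E
```

```text
[[ 0.04251394 -0.05984178  0.26723545]]
at [0.5571 0.1271 0.2672] h 7.42 F [0.1 0.1 0.4] w 0.0005 t 37.87
turn units 0.00 ; then units x 0.11 y -0.01 z 7.62
```

View pics/w19.png

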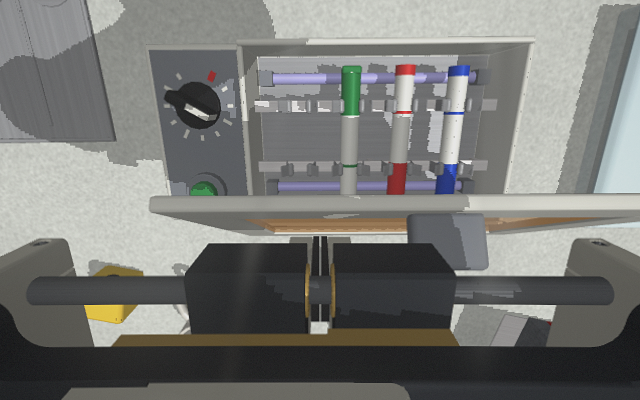

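Emit:
step_arm(
  steps=[
    [[-1, 0, 0], 0],
    [[-1, 0, 0], 0],
    [[-1, 0, 0], 0],
    [[0, 0, 0], 0],
    [[0, 0, 0], 0],
    [[0, 0, 0], 0],
    [[0, 0, 0], 0],
    [[0, 0, 0], 0],
    [[0, 0, 0], 0],
    [[0, 0, 0], 0],
    [[0, 0, 0], 0],
    [[0, 0, 0], 0],
    [[0, 0, 0], 0],
    [[0, 0, 0], 0],
    [[0, 0, 0], 0],
    [[0, 0, 0], 0],
    [[0, 0, 0], 0],
    [[0, 0, 0], 0],
    [[0, 0, 0], 0],
    [[0, 0, 0], 0],
  ],
)

```text
time_s: 39.58
tcp_pos: [0.5574, 0.1271, 0.327]
eef_rot: [-167.8, 90.0, -160.4]
contact_force: [-0.4, 0.2, -0.3]
gripper_width: 0.0002
```

Emit:
step_arm(
  steps=[
    [[0, 0, 0], 0],
    [[0, 0, 0], 0],
    [[0, 0, 0], 0],
    [[0, 0, 0], 0],
    [[0, 0, 0], 0],
    [[0, 0, 0], 0],
    [[0, 0, 0], 0],
    [[0, 0, 0], 0],
    [[0, 0, 0], 0],
    [[0, 0, 0], 0],
    [[0, 0, 0], 0],
    [[0, 0, 0], 0],
    [[0, 0, 0], 0],
    [[0, 0, 0], 0],
    [[0, 0, 0], 0],
    [[0, 0, 0], 0],
    [[0, 0, 0], 0],
    [[0, 0, 0], 0],
    [[0, 0, 0], 0],
    [[0, 0, 0], 0],
  ],
)

```text
time_s: 41.25
tcp_pos: [0.5574, 0.1271, 0.3269]
eef_rot: [-155.4, 90.0, -148.0]
contact_force: [-0.0, -0.5, -0.6]
gripper_width: 0.0002
```

```bash
python3 - <<'E'
from h import *
q=[.5072,.181,np.radians(7.4)]
m=camera_model("wrist");im=capture("wrist");cv2.imwrite("pics/w20.png",im);np.savez("w20.npz",**m)
w=P(q,[[-.10,-.19,.3]])[0];print(w);go(*w,7.4)
E
```

```text
[ 0.43250405 -0.02029708  0.3       ]
at [0.5574 0.1272 0.327 ] h 7.41 F [-0.2 -0.3  0.1] w -0.0002 t 41.3
turn units 0.00 ; then units x 1.35 y -6.51 z -7.14
```

View pics/w20.png

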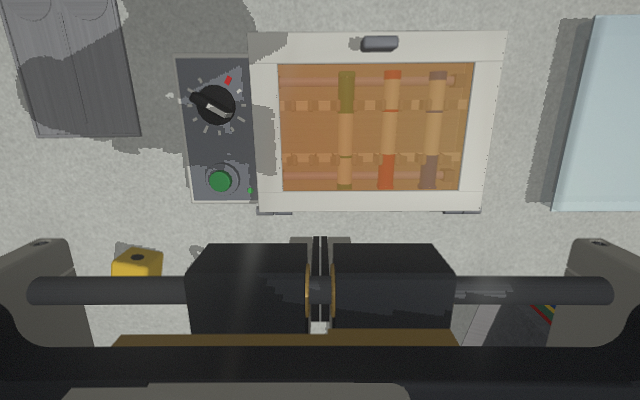

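```bash
python3 - <<'E'
from h import *
q=[.5072,.181,np.radians(7.4)]
m=dict(np.load("w20.npz"))
print("lid shut pred",proj(m,P(q,[[-.11,-.14,.095],[-.11,.14,.095],[-.095,0,.122]])))
w=P(q,[[-.035,-.19,.22]])[0];print(w);go(*w,7.4);print(get_state()["joints"].round(1))
E
```

```text
lid shut pred [[245.710832    31.87141316]
 [509.18851169  31.31621922]
 [380.9694993   42.85994962]]
[ 0.49696267 -0.01192537  0.22      ]
at [0.5574 0.1272 0.327 ] h 7.41 F [-0.2 -0.3  0.1] w -0.0002 t 41.3
turn units 0.00 ; then units x 5.35 y -6.51 z -3.89
[  32.5    8.4   -5.1   -0.   -76.5 -115. ]
```

Emit:
step_arm(
  steps=[
    [[0, -1, -0.6], 0],
    [[0, -1, -0.6], 0],
    [[0, -1, -0.6], 0],
    [[0, -1, -0.6], 0],
    [[0, -1, -0.6], 0],
    [[0.35, -1, -0.6], 0],
    [[1, -0.5, -0.3], -1],
    [[1, 0, 0], -1],
    [[1, 0, 0], -1],
    [[1, 0, 0], -1],
    [[1, 0, 0], -1],
    [[0, 0, 0], -1],
    [[0, 0, 0], -1],
    [[0, 0, 0], -1],
    [[0, 0, 0], -1],
    [[0, 0, 0], -1],
    [[0, 0, 0], 0],
    [[0, 0, 0], 0],
    [[0, 0, 0], 0],
    [[0, 0, 0], 0],
  ],
  fingers=0.55,
)

```text
time_s: 42.97
tcp_pos: [0.4968, -0.0118, 0.22]
eef_rot: [-47.3, 90.0, 20.0]
contact_force: [0.3, 0.5, 1.1]
gripper_width: 0.0396
```

```bash
python3 - <<'E'
from h import *
m=camera_model("wrist");im=capture("wrist");cv2.imwrite("pics/w21.png",im);np.savez("w21.npz",**m)
go(.497,-.012,.1,67.4)
E
```

```text
at [ 0.4968 -0.0118  0.22  ] h 67.3 F [ 0.6 -0.   0.6] w 0.0396 t 43.02
turn units -0.02 ; then units x 6.00 y -0.01 z -0.00
```

View pics/w21.png

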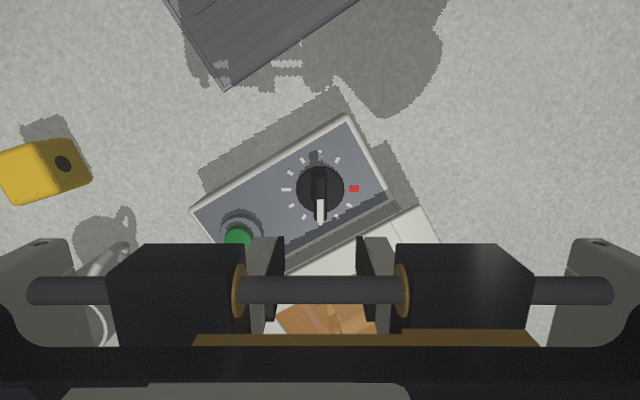

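```bash
python3 - <<'E'
from h import *
a=dict(np.load("w13.npz"));b=dict(np.load("w21.npz"));c=dict(np.load("w17.npz"))
im=cv2.imread("pics/w21.png");crop(im,180,100,420,250,3.3,"w21c.png")
im=cv2.imread("pics/w17.png");crop(im,110,80,220,260,3.3,"w17d.png")
im=cv2.imread("pics/w13.png");crop(im,420,0,510,110,7,"w13d.png")
E
```

```text
(no output)
```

View pics/w21c.png

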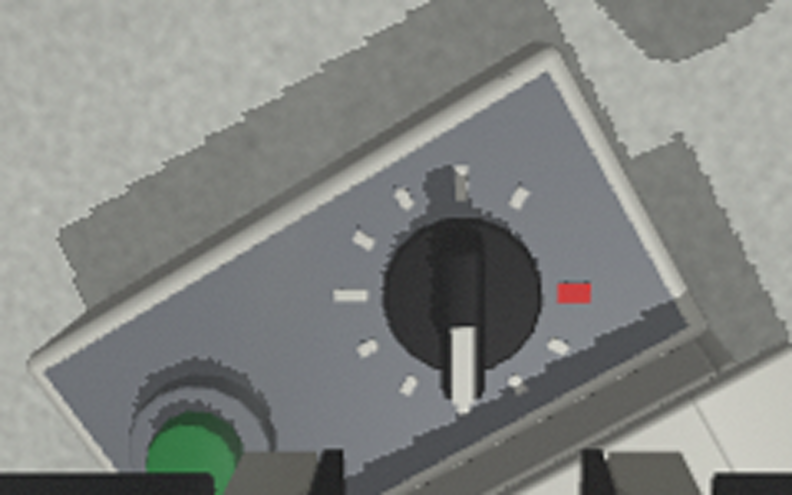

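View pics/w13d.png

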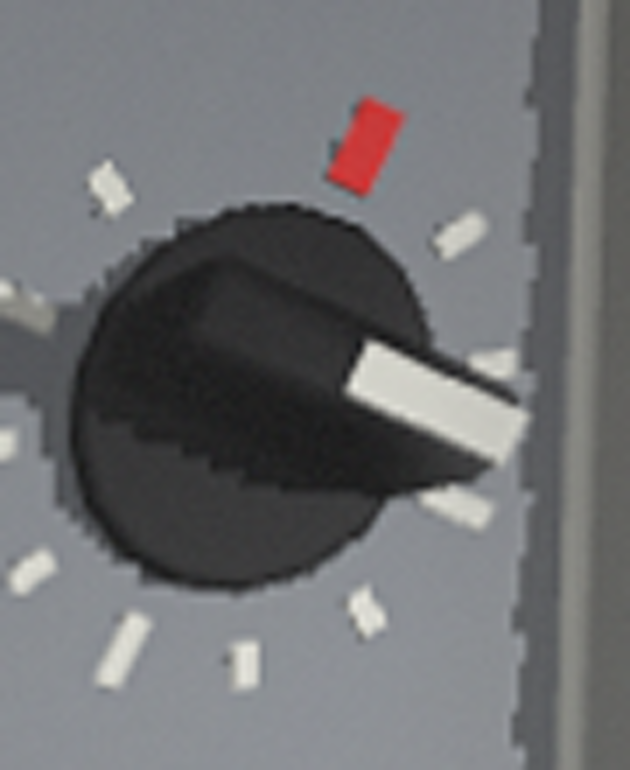

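View pics/w17d.png

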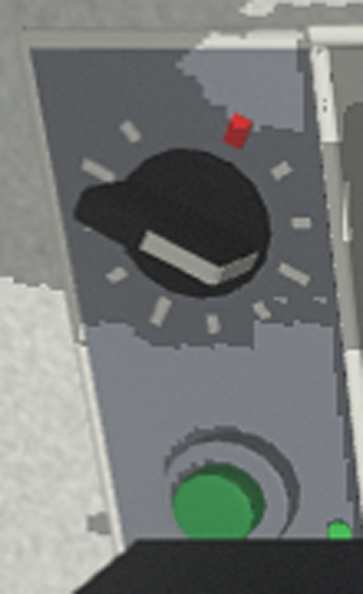

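```bash
python3 - <<'E'
from h import *
a=dict(np.load("w13.npz"));b=dict(np.load("w21.npz"));c=dict(np.load("w17.npz"))
for pa,pb,pc in (((471,52.4),(320,199.1),(154.8,152.7)),((492.9,62.6),(320,224.2),(175.5,163.9))):
  print(tri([a,b],[pa,pb]),tri([b,c],[pb,pc]),tri([a,b,c],[pa,pb,pc]))
t=camera_model("top")
# green button
print(tri([a,c],[(288/3.5+380,548/3.5),(213/3.3+110,505/3.3+80)]))
E
```

```text
[ 0.49667501 -0.0109524   0.0937742 ] [ 0.49696563 -0.01093365  0.09331188] [ 0.49686187 -0.01084497  0.09363394]
[0.50536775 0.01015448 0.09344663] [0.50528758 0.0100781  0.09614677] [0.50537053 0.00954674 0.09479754]
[5.88148269e-01 5.32173139e-04 7.76520121e-02]
```

Emit:
step_arm(
  steps=[
    [[1, 0, 0], 0],
    [[1, 0, 0], 0],
    [[1, 0, 0], 0],
    [[1, 0, 0], 0],
    [[1, 0, 0], 0],
    [[0.7, 0, 0], 0],
    [[0.5, 0, 0], 0],
    [[0.35, 0, 0], 0],
    [[0, 0, 0], 0],
    [[0, 0, 0], 0],
    [[0, 0, 0], 0],
  ],
)

```text
time_s: 43.93
tcp_pos: [0.4974, -0.0116, 0.0898]
eef_rot: [-54.3, 89.9, 13.2]
contact_force: [-0.4, 0.4, -0.2]
gripper_width: 0.0396
```

Emit:
step_arm(
  steps=[
    [[0, 0, 0], 0],
    [[0, 0, 0], 0],
    [[0, 0, 0], 0],
    [[0, 0, 0], 0],
    [[0, 0, 0], 0],
    [[0, 0, 0], 0],
    [[0, 0, 0], 0],
    [[0, 0, 0], 0],
    [[0, 0, 0], 0],
  ],
  fingers=1,
  grip_force=25,
)

```text
time_s: 44.68
tcp_pos: [0.4969, -0.0118, 0.0892]
eef_rot: [-65.5, 90.0, 1.9]
contact_force: [-1.2, -0.7, 5.0]
gripper_width: 0.0115
```

```bash
python3 - <<'E'
from h import *
go(.497,-.0115,.089,-22.6);s=get_state();print(s["moment"],s["joints"].round(1))
E
```

```text
at [ 0.4969 -0.0118  0.0892] h 67.42 F [-1.2 -0.7  5. ] w 0.0115 t 44.68
turn units 15.00 ; then units x 0.01 y 0.02 z -0.00
[0.15396089 0.49263939 0.00209598] [ 21.3  13.4 -33.1   0.  -43.5 -43.9]
```

Emit:
step_arm(
  steps=[
    [[0, 0, 0], 0.8],
    [[0, 0, 0], 0.8],
    [[0, 0, 0], 0.8],
    [[0, 0, 0], 0.8],
    [[0, 0, 0], 0.8],
    [[0, 0, 0], 0.8],
    [[0, 0, 0], 0.8],
    [[0, 0, 0], 0.8],
    [[0, 0, 0], 0.8],
    [[0, 0, 0], 0.8],
    [[0, 0, 0], 0.8],
    [[0, 0, 0], 0.8],
    [[0, 0, 0], 0.8],
    [[0, 0, 0], 0.8],
    [[0, 0, 0], 0.8],
    [[0, 0, 0], 0.8],
    [[0, 0, 0], 0.8],
    [[0, 0, 0], 0.8],
    [[0, 0, 0], 0.6],
    [[0, 0, 0], 0],
  ],
)

```text
time_s: 46.35
tcp_pos: [0.4962, -0.0101, 0.0891]
eef_rot: [121.5, 89.9, 98.7]
contact_force: [-8.6, 14.0, 9.2]
gripper_width: 0.0118
```

```bash
python3 - <<'E'
from h import *
go(.497,-.0115,.089,-22.6);s=get_state();print(s["moment"])
E
```

```text
at [ 0.4962 -0.0101  0.0891] h -22.84 F [-8.6 14.   9.2] w 0.0118 t 46.35
turn units -0.04 ; then units x 0.01 y -0.05 z 0.06
[5.05643675 2.99622995 0.13271269]
```

Release, rise, and look.

Emit:
step_arm(
  steps=[
    [[0, 0, 0], 0],
    [[0, 0, 0], 0],
    [[0, 0, 0], 0],
    [[0, 0, 0], 0],
    [[0, 0, 0], 0],
    [[0, 0, 0], 0],
  ],
  fingers=0.55,
)

```text
time_s: 46.85
tcp_pos: [0.4967, -0.012, 0.0888]
eef_rot: [-125.4, 90.0, -148.0]
contact_force: [-0.3, 0.0, 0.1]
gripper_width: 0.0384
```

Emit:
step_arm(
  steps=[
    [[-0.5, 0, 0], 0],
    [[-1, 0, 0], 0],
    [[-1, 0, 0], 0],
    [[-1, 0, 0], 0],
    [[-1, 0, 0], 0],
    [[-1, 0, 0], 0],
    [[-1, 0, 0], 0],
    [[0, 0, 0], 0],
    [[0, 0, 0], 0],
  ],
)

```text
time_s: 47.6
tcp_pos: [0.4973, -0.0117, 0.22]
eef_rot: [43.8, 89.9, 21.2]
contact_force: [0.1, -1.4, 0.0]
gripper_width: 0.0395
```

```bash
python3 - <<'E'
from h import *
m=camera_model("wrist");im=capture("wrist");cv2.imwrite("pics/w22.png",im);np.savez("w22.npz",**m)
q=[.5072,.181,np.radians(7.4)]
w=P(q,[[.058,-.19,.12]])[0];print(w);go(*w,7.4)
E
```

```text
[5.89188091e-01 5.26237487e-05 1.20000000e-01]
at [ 0.4967 -0.0119  0.2189] h -22.61 F [-0.9 -0.8 -0.3] w 0.0394 t 47.65
turn units -5.00 ; then units x 4.95 y -0.01 z 4.66
```

View pics/w22.png

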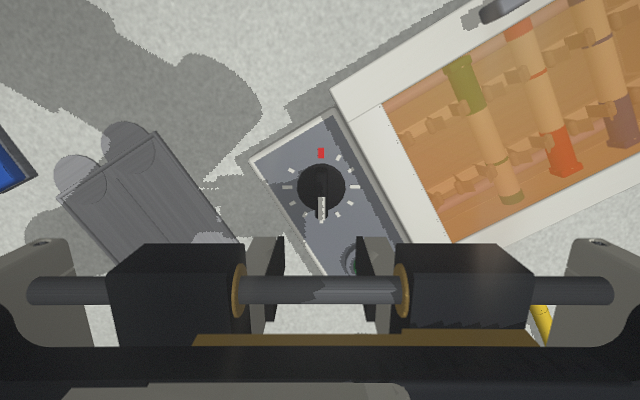

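Emit:
step_arm(
  steps=[
    [[0, 0, 0], -1],
    [[0, 0, 0], -1],
    [[0, 0, 0], -1],
    [[0, 0, 0], -1],
    [[0, 0, 0], -1],
    [[0, 0, 1], 0],
    [[0, 0, 1], 0],
    [[0, 0, 1], 0],
    [[0, 0, 1], 0],
    [[0, 0, 0.62], 0],
    [[1, 0, 0], 0],
    [[1, 0, 0], 0],
    [[1, 0, 0], 0],
    [[1, 0, 0], 0],
    [[0.9, 0, 0], 0],
    [[0, 0, 0], 0],
    [[0, 0, 0], 0],
    [[0, 0, 0], 0],
  ],
  fingers=1,
)

```text
time_s: 49.15
tcp_pos: [0.5887, 0.0, 0.1213]
eef_rot: [-96.2, 90.0, -88.8]
contact_force: [0.9, 0.1, 0.6]
gripper_width: -0.0
```

```bash
python3 - <<'E'
from h import *
m=camera_model("wrist");im=capture("wrist");cv2.imwrite("pics/w23.png",im)
cv2.imwrite("pics/s23.png",cv2.resize(capture("scene")[110:230,290:450],None,fx=4.5,fy=4.5))
go(.5889,.0003,.12,7.4)
E
```

```text
at [5.891e-01 2.000e-04 1.221e-01] h 7.42 F [ 0.3  1.8 -1.1] w 0.0005 t 49.25
turn units 0.00 ; then units x 0.10 y 0.01 z -0.01
```

View pics/w23.png

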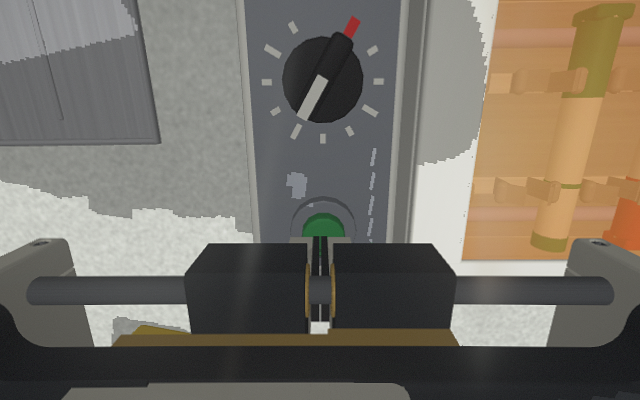

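View pics/s23.png

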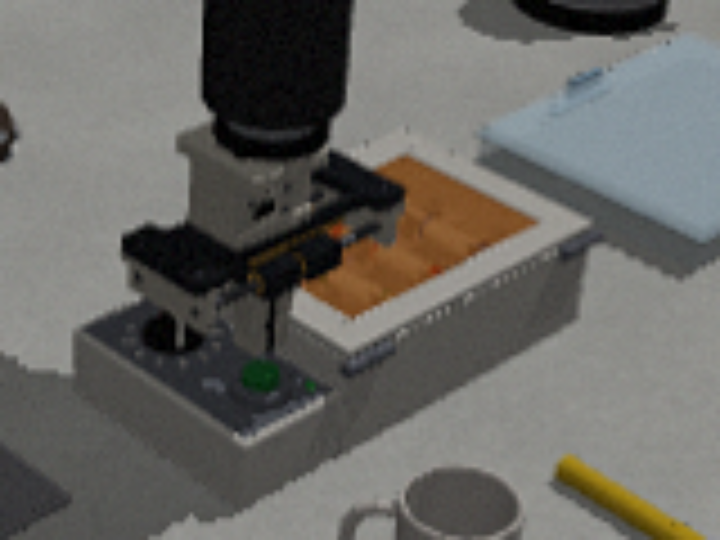

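Emit:
step_arm(
  steps=[
    [[0.5, 0.05, 0], 0],
    [[0.5, 0, 0], 0],
    [[0.2, 0, 0], 0],
    [[0.1, 0, 0], 0],
    [[0, 0, 0], 0],
    [[0, 0, 0], 0],
  ],
)

```text
time_s: 49.75
tcp_pos: [0.5884, 0.0013, 0.0953]
eef_rot: [1.5, 90.0, 8.9]
contact_force: [-1.3, 2.2, 5.7]
gripper_width: 0.0002
```

Emit:
step_arm(
  steps=[
    [[0.1, 0, 0], 0],
    [[0.1, 0, 0], 0],
    [[0, 0, 0], 0],
    [[0, 0, 0], 0],
  ],
)

```text
time_s: 50.08
tcp_pos: [0.5886, 0.0013, 0.0947]
eef_rot: [-16.7, 89.9, -9.2]
contact_force: [-12.6, 3.8, 34.8]
gripper_width: 0.0003
```

Emit:
step_arm(
  steps=[
    [[-0.15, 0, 0], 0],
    [[-0.1, 0, 0], 0],
    [[0, 0, 0], 0],
  ],
)

```text
time_s: 50.33
tcp_pos: [0.5884, 0.0013, 0.0967]
eef_rot: [13.6, 89.9, 21.0]
contact_force: [-1.3, 2.1, 4.2]
gripper_width: 0.0004
```

Emit:
step_arm(
  steps=[
    [[-0.1, 0, 0], 0],
    [[0, 0, 0], 0],
  ],
)

```text
time_s: 50.5
tcp_pos: [0.5884, 0.0013, 0.0981]
eef_rot: [30.8, 90.0, 38.2]
contact_force: [1.1, 1.9, 3.5]
gripper_width: 0.0006
```

Emit:
step_arm(
  steps=[
    [[-0.1, 0, 0], 0],
    [[0, 0, 0], 0],
  ],
)

```text
time_s: 50.67
tcp_pos: [0.5884, 0.0011, 0.1]
eef_rot: [4.9, 90.0, 12.3]
contact_force: [-0.0, 1.6, 1.5]
gripper_width: 0.0003
```

Emit:
step_arm(
  steps=[
    [[-0.1, 0, 0], 0],
    [[0, 0, 0], 0],
  ],
)

```text
time_s: 50.83
tcp_pos: [0.5881, 0.0008, 0.1018]
eef_rot: [-160.8, 90.0, -153.4]
contact_force: [1.1, -0.6, 0.3]
gripper_width: 0.0003
```

Emit:
step_arm(
  steps=[
    [[-0.2, 0, 0], 0],
    [[0, 0, 0], 0],
  ],
)

```text
time_s: 51.0
tcp_pos: [0.5882, 0.0009, 0.1063]
eef_rot: [-136.6, 90.0, -129.2]
contact_force: [0.2, -0.5, 0.5]
gripper_width: 0.0003
```

Emit:
step_arm(
  steps=[
    [[-1, 0, 0], 0],
    [[-1, 0, 0], 0],
    [[-1, 0, 0], 0],
    [[-1, 0, 0], 0],
    [[-1, 0, 0], 0],
    [[-1, 0, 0], 0],
    [[-1, 0, -1], 0],
    [[0, 0, -1], 0],
    [[0, 0, -1], 0],
    [[0, 0, -1], 0],
    [[0, 0, -1], 0],
    [[0, 0, 0], 0],
    [[0, 0, 0], 0],
    [[0, 0, 0], 0],
    [[0, 0, 0], 0],
  ],
)

```text
time_s: 52.25
tcp_pos: [0.4897, -0.0117, 0.2459]
eef_rot: [-55.9, 90.0, -48.5]
contact_force: [0.0, -0.1, -0.2]
gripper_width: 0.0008
```

```bash
python3 - <<'E'
from h import *
cv2.imwrite("pics/w24.png",capture("wrist"))
cv2.imwrite("pics/s24.png",capture("scene"))
go(.5,0,.2,7.4)
E
```

```text
at [ 0.4896 -0.0117  0.2457] h 7.4 F [0.6 0.1 0.1] w 0.0003 t 52.35
turn units 0.00 ; then units x 2.28 y 0.52 z 0.59
```

View pics/w24.png

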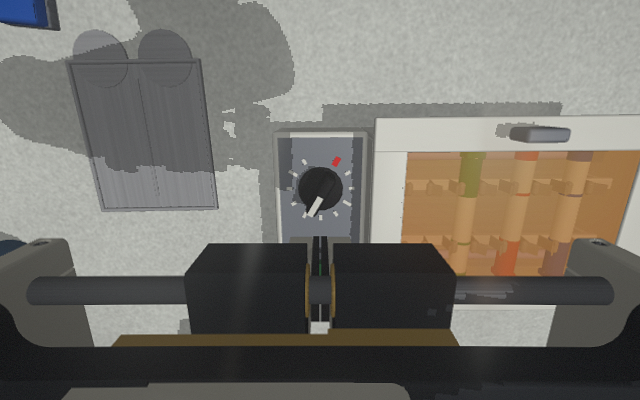

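View pics/s24.png

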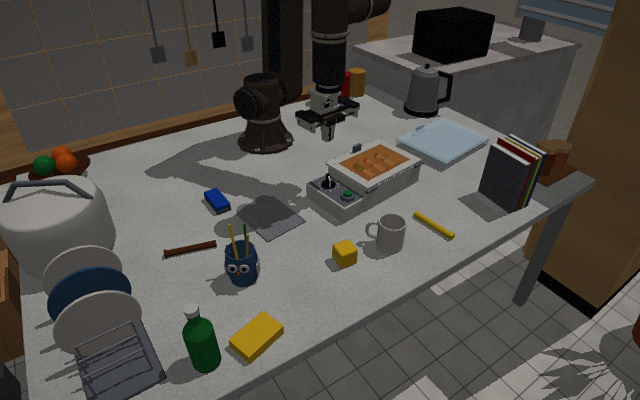

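```bash
python3 -c "
from plant import *
print(close_job())"
```

```text
the job is handed in; nothing more can be done
None
```

The steriliser is loaded, shut, set to 30 minutes and started, and the job was handed in at about 52 s of the 210 s allowed.

- **Pens:** Three pens were present and no black one was in any view. Blue is in clip 4, red in clip 3 and green in clip 2. Each stopped hard on the rails at the same height, and the wrist pictures show each lying level between the jaws. Red had been knocked aside in the spoon rest, so I measured it again before gripping it.
- **Lid:** I pushed it from behind and it sank shut by itself. Its front corners are within about 2 pixels of where a shut lid should appear.
- **Dial:** I turned it from click 3 to click 6. After release the pointer sits opposite the red mark, on the second longer white mark.
- **Start button:** I pressed it last. It sprang at about 5 N over roughly 5 mm, then stopped hard (35 N), and I let it go. I took this as fully in from the force and travel; nothing on the console confirmed it.
- **Surroundings:** The mug, pen pot and sharpener look unmoved, and the arm is clear of everything.

**Checks that did not fully agree:**
- In the last picture with the lid open, red's length came out 143 mm instead of 150 mm. The gripper seemed to hide that end, and an earlier unobstructed picture showed it seated like the others.
- My first wrist-camera fit of the steriliser was off by up to 5 pixels at the corners. I placed the pens from the jaw positions instead.
- The wrist force briefly reached about 53 N while pressing the blue pen, below the 120 N limit.

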